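Load the key checking rig, take the reading, stow the pickup

TASK

Lay each bronze key that is on the bench flat in a key bay of its own on the rig, its end holding the bay's switch lever down, and find the blue pickup in one of the three lidded tubs and stand it in the blue-outlined seat, lengthwise to its lever, so that the edge of its base holds the seat's lever down. With all of them in place at once, press the green start button fully and let it go to take the reading. Then stand the pickup back in any of the tubs, leave the keys in their bays with their levers down, and finish with a lid properly on every tub.

Things in the scene. Friction and masses are not known exactly. Their poses are not given: they have to be found in the camera images.
- bay_1 (a point): centre of a white-outlined key bay on the fixed rig's flat teak deck, whose top is 22 mm above the table; point on that top, x along the bay towards its red-tipped lever. Deck 430 mm wide, from 75 mm in front (-x) to 35 mm behind the point. Four places 110 mm apart along y: from -y the blue-outlined pickup seat, bay_1, bay_2, bay_3
- bay_2 (a point): as bay_1. The lever's red roller (26 mm wide) is 44 to 56 mm from the point in +x, its top 17 mm above deck level when free, at deck level when pressed. A key lying flat, lengthwise and centred here (within about 10 mm in x) has its end 65 mm along and weighs the lever down
- bay_3 (a point): as bay_1. The lever is hinged at a black switch housing, 50 mm wide, whose front face is 84 mm from the point in +x and whose top is 14 mm above deck level: an end stop
- seat (a point): centre of the pickup seat (blue outline) on the deck's top surface; x towards its lever, whose roller is 11 to 23 mm from here in +x; a pickup standing centred here, its long side along x, weighs the lever down with the edge of its base. Reaches the switch housing's face 51 mm along +x.
- lever_1 (a joint): switch lever of bay_1, light spring (about 0.4 N): 0 rad free (raised), about 0.44 when a part lies on it; the switch closes at 0.38
- lever_2 (a joint): switch lever of bay_2, light spring (about 0.4 N): 0 rad free (raised), about 0.44 when a part lies on it; the switch closes at 0.38
- lever_3 (a joint): switch lever of bay_3, light spring (about 0.4 N): 0 rad free (raised), about 0.44 when a part lies on it; the switch closes at 0.38
- lever_p (a joint): switch lever of the pickup seat, light spring (about 0.4 N): 0 rad free (raised), about 0.44 when a part lies on it; the switch closes at 0.38
- key_1: bronze instrument key (flat bar) 130 mm long (x), 42 wide (y), 10 thick, 0.3 to 0.6 kg; origin at the centre of its underside. Lies flat on the table at the start; may be absent
- key_2: bronze instrument key (flat bar) 130 mm long (x), 42 wide (y), 10 thick, 0.3 to 0.6 kg; origin at the centre of its underside. Lies flat on the table at the start; may be absent
- key_3: bronze instrument key (flat bar) 130 mm long (x), 42 wide (y), 10 thick, 0.3 to 0.6 kg; origin at the centre of its underside. Lies flat on the table at the start; may be absent
- tub_1: one of three identical fixed terracotta tubs, 110 mm outside diameter, 75 mm high, inside 102 mm across with its floor 5 mm up; origin at the centre of its underside. One holds the pickup, the others are empty
- lid_1: loose teak tub lid: disc 114 mm across, 6 mm thick, with a brass knob (22 mm across, 22 mm high) on top and an 86 mm locating boss 5 mm deep below; origin on the axis at the disc's underside, which lies on the rim (75 mm up) when closed. z up. 0.12 kg
- tub_2: one of three identical fixed terracotta tubs, 110 mm outside diameter, 75 mm high, inside 102 mm across with its floor 5 mm up; origin at the centre of its underside. One holds the pickup, the others are empty
- lid_2: loose teak tub lid: disc 114 mm across, 6 mm thick, with a brass knob (22 mm across, 22 mm high) on top and an 86 mm locating boss 5 mm deep below; origin on the axis at the disc's underside, which lies on the rim (75 mm up) when closed. z up. 0.12 kg
- tub_3: one of three identical fixed terracotta tubs, 110 mm outside diameter, 75 mm high, inside 102 mm across with its floor 5 mm up; origin at the centre of its underside. One holds the pickup, the others are empty
- lid_3: loose teak tub lid: disc 114 mm across, 6 mm thick, with a brass knob (22 mm across, 22 mm high) on top and an 86 mm locating boss 5 mm deep below; origin on the axis at the disc's underside, which lies on the rim (75 mm up) when closed. z up. 0.12 kg
- pickup: vibration pickup: blue base 64 (x) x 44 (y) x 12 mm with a yellow upright square grip post 18 x 18 mm in its middle, 56 mm high in all, about 0.35 kg; origin at the centre of its underside. Starts upright in one of the lidded tubs, at any yaw
- mat: round cork mat fixed on the table, 110 mm across, 4 mm thick, origin under its centre: a free place to lay a lid
- start_top (a point): centre of the top of the green start button (36 mm across) on a fixed grey console 70 x 70 mm, 30 mm high; the button goes straight down 6 mm (5 N when fully down)
- start (a joint): travel of the start button, m: 0 up, 0.006 fully down; it springs back
There are look-alikes about, which are no part of the job. What is shaped like the lid_3 but pink or white is not meant.

How it is judged:
On the way, in this order (a step that is already met when the one before it is completed fails the run):
1. the pickup and every key present are in their places with their switch levers held down (x of pickup in the frame of seat between -0.025 and 0.025 m and y of pickup in the frame of seat between -0.018 and 0.018 m and z of pickup in the frame of seat between -0.006 and 0.006 m and angle between the x axis of pickup and the x axis of seat, either way round below 0.2 rad and value of joint lever_p above 0.38 rad and linear speed of pickup below 0.03 m/s and ((x of key_1 in the frame of bay_1 between -0.025 and 0.025 m and y of key_1 in the frame of bay_1 between -0.018 and 0.018 m and z of key_1 in the frame of bay_1 between -0.006 and 0.006 m and angle between the x axis of key_1 and the x axis of bay_1, either way round below 0.2 rad and value of joint lever_1 above 0.38 rad and linear speed of key_1 below 0.03 m/s) or (x of key_1 in the frame of bay_2 between -0.025 and 0.025 m and y of key_1 in the frame of bay_2 between -0.018 and 0.018 m and z of key_1 in the frame of bay_2 between -0.006 and 0.006 m and angle between the x axis of key_1 and the x axis of bay_2, either way round below 0.2 rad and value of joint lever_2 above 0.38 rad and linear speed of key_1 below 0.03 m/s) or (x of key_1 in the frame of bay_3 between -0.025 and 0.025 m and y of key_1 in the frame of bay_3 between -0.018 and 0.018 m and z of key_1 in the frame of bay_3 between -0.006 and 0.006 m and angle between the x axis of key_1 and the x axis of bay_3, either way round below 0.2 rad and value of joint lever_3 above 0.38 rad and linear speed of key_1 below 0.03 m/s)) and ((x of key_2 in the frame of bay_1 between -0.025 and 0.025 m and y of key_2 in the frame of bay_1 between -0.018 and 0.018 m and z of key_2 in the frame of bay_1 between -0.006 and 0.006 m and angle between the x axis of key_2 and the x axis of bay_1, either way round below 0.2 rad and value of joint lever_1 above 0.38 rad and linear speed of key_2 below 0.03 m/s) or (x of key_2 in the frame of bay_2 between -0.025 and 0.025 m and y of key_2 in the frame of bay_2 between -0.018 and 0.018 m and z of key_2 in the frame of bay_2 between -0.006 and 0.006 m and angle between the x axis of key_2 and the x axis of bay_2, either way round below 0.2 rad and value of joint lever_2 above 0.38 rad and linear speed of key_2 below 0.03 m/s) or (x of key_2 in the frame of bay_3 between -0.025 and 0.025 m and y of key_2 in the frame of bay_3 between -0.018 and 0.018 m and z of key_2 in the frame of bay_3 between -0.006 and 0.006 m and angle between the x axis of key_2 and the x axis of bay_3, either way round below 0.2 rad and value of joint lever_3 above 0.38 rad and linear speed of key_2 below 0.03 m/s)) and ((x of key_3 in the frame of bay_1 between -0.025 and 0.025 m and y of key_3 in the frame of bay_1 between -0.018 and 0.018 m and z of key_3 in the frame of bay_1 between -0.006 and 0.006 m and angle between the x axis of key_3 and the x axis of bay_1, either way round below 0.2 rad and value of joint lever_1 above 0.38 rad and linear speed of key_3 below 0.03 m/s) or (x of key_3 in the frame of bay_2 between -0.025 and 0.025 m and y of key_3 in the frame of bay_2 between -0.018 and 0.018 m and z of key_3 in the frame of bay_2 between -0.006 and 0.006 m and angle between the x axis of key_3 and the x axis of bay_2, either way round below 0.2 rad and value of joint lever_2 above 0.38 rad and linear speed of key_3 below 0.03 m/s) or (x of key_3 in the frame of bay_3 between -0.025 and 0.025 m and y of key_3 in the frame of bay_3 between -0.018 and 0.018 m and z of key_3 in the frame of bay_3 between -0.006 and 0.006 m and angle between the x axis of key_3 and the x axis of bay_3, either way round below 0.2 rad and value of joint lever_3 above 0.38 rad and linear speed of key_3 below 0.03 m/s))), for 0.2 s.
2. the start button is pressed fully while everything is in place (all of step 1 and value of joint start above 0.0045 m), for 0.05 s.
At the end, for the whole second after the job is handed in: Every key present lies flat and at rest in a key bay of its own (within 25 mm lengthwise, 18 mm sideways, 0.2 rad) with that bay's lever at 0.38 rad or more; the pickup stands upright at rest on the floor of a tub; each lid lies level on a tub, within 14 mm of centre; the button is up again (((x of key_1 in the frame of bay_1 between -0.025 and 0.025 m and y of key_1 in the frame of bay_1 between -0.018 and 0.018 m and z of key_1 in the frame of bay_1 between -0.006 and 0.006 m and angle between the x axis of key_1 and the x axis of bay_1, either way round below 0.2 rad and value of joint lever_1 above 0.38 rad and linear speed of key_1 below 0.03 m/s) or (x of key_1 in the frame of bay_2 between -0.025 and 0.025 m and y of key_1 in the frame of bay_2 between -0.018 and 0.018 m and z of key_1 in the frame of bay_2 between -0.006 and 0.006 m and angle between the x axis of key_1 and the x axis of bay_2, either way round below 0.2 rad and value of joint lever_2 above 0.38 rad and linear speed of key_1 below 0.03 m/s) or (x of key_1 in the frame of bay_3 between -0.025 and 0.025 m and y of key_1 in the frame of bay_3 between -0.018 and 0.018 m and z of key_1 in the frame of bay_3 between -0.006 and 0.006 m and angle between the x axis of key_1 and the x axis of bay_3, either way round below 0.2 rad and value of joint lever_3 above 0.38 rad and linear speed of key_1 below 0.03 m/s)) and ((x of key_2 in the frame of bay_1 between -0.025 and 0.025 m and y of key_2 in the frame of bay_1 between -0.018 and 0.018 m and z of key_2 in the frame of bay_1 between -0.006 and 0.006 m and angle between the x axis of key_2 and the x axis of bay_1, either way round below 0.2 rad and value of joint lever_1 above 0.38 rad and linear speed of key_2 below 0.03 m/s) or (x of key_2 in the frame of bay_2 between -0.025 and 0.025 m and y of key_2 in the frame of bay_2 between -0.018 and 0.018 m and z of key_2 in the frame of bay_2 between -0.006 and 0.006 m and angle between the x axis of key_2 and the x axis of bay_2, either way round below 0.2 rad and value of joint lever_2 above 0.38 rad and linear speed of key_2 below 0.03 m/s) or (x of key_2 in the frame of bay_3 between -0.025 and 0.025 m and y of key_2 in the frame of bay_3 between -0.018 and 0.018 m and z of key_2 in the frame of bay_3 between -0.006 and 0.006 m and angle between the x axis of key_2 and the x axis of bay_3, either way round below 0.2 rad and value of joint lever_3 above 0.38 rad and linear speed of key_2 below 0.03 m/s)) and ((x of key_3 in the frame of bay_1 between -0.025 and 0.025 m and y of key_3 in the frame of bay_1 between -0.018 and 0.018 m and z of key_3 in the frame of bay_1 between -0.006 and 0.006 m and angle between the x axis of key_3 and the x axis of bay_1, either way round below 0.2 rad and value of joint lever_1 above 0.38 rad and linear speed of key_3 below 0.03 m/s) or (x of key_3 in the frame of bay_2 between -0.025 and 0.025 m and y of key_3 in the frame of bay_2 between -0.018 and 0.018 m and z of key_3 in the frame of bay_2 between -0.006 and 0.006 m and angle between the x axis of key_3 and the x axis of bay_2, either way round below 0.2 rad and value of joint lever_2 above 0.38 rad and linear speed of key_3 below 0.03 m/s) or (x of key_3 in the frame of bay_3 between -0.025 and 0.025 m and y of key_3 in the frame of bay_3 between -0.018 and 0.018 m and z of key_3 in the frame of bay_3 between -0.006 and 0.006 m and angle between the x axis of key_3 and the x axis of bay_3, either way round below 0.2 rad and value of joint lever_3 above 0.38 rad and linear speed of key_3 below 0.03 m/s)) and ((horizontal distance between pickup and tub_1 below 0.03 m and z of pickup in the frame of tub_1 between 0 and 0.012 m) or (horizontal distance between pickup and tub_2 below 0.03 m and z of pickup in the frame of tub_2 between 0 and 0.012 m) or (horizontal distance between pickup and tub_3 below 0.03 m and z of pickup in the frame of tub_3 between 0 and 0.012 m)) and angle between pickup's own z axis and vertical below 0.15 rad and linear speed of each of pickup, lid_1, lid_2, lid_3 below 0.03 m/s and ((horizontal distance between lid_1 and tub_1 below 0.014 m and z of lid_1 in the frame of tub_1 between 0.07 and 0.08 m) or (horizontal distance between lid_1 and tub_2 below 0.014 m and z of lid_1 in the frame of tub_2 between 0.07 and 0.08 m) or (horizontal distance between lid_1 and tub_3 below 0.014 m and z of lid_1 in the frame of tub_3 between 0.07 and 0.08 m)) and angle between each of lid_1, lid_2, lid_3's own z axis and vertical below 0.1 rad and ((horizontal distance between lid_2 and tub_1 below 0.014 m and z of lid_2 in the frame of tub_1 between 0.07 and 0.08 m) or (horizontal distance between lid_2 and tub_2 below 0.014 m and z of lid_2 in the frame of tub_2 between 0.07 and 0.08 m) or (horizontal distance between lid_2 and tub_3 below 0.014 m and z of lid_2 in the frame of tub_3 between 0.07 and 0.08 m)) and ((horizontal distance between lid_3 and tub_1 below 0.014 m and z of lid_3 in the frame of tub_1 between 0.07 and 0.08 m) or (horizontal distance between lid_3 and tub_2 below 0.014 m and z of lid_3 in the frame of tub_2 between 0.07 and 0.08 m) or (horizontal distance between lid_3 and tub_3 below 0.014 m and z of lid_3 in the frame of tub_3 between 0.07 and 0.08 m)) and value of joint start below 0.002 m); the robot touches nothing.
Of key_1, key_2, key_3 only 2 to 3 are there at a start; the rules pass over those that are not, and their reading is None.
At some moment in a run one of key_1, key_2, key_3 may be knocked a few centimetres aside while the robot is not near it.
It also fails if it takes over 210 s, if anything falls off the work surface, if the arm or the gripper's body presses on something with over 40 N, if the wrist force passes 120 N, or if a joint passes its speed limit or range.

ROBOT

A 6-joint arm with a two-finger parallel gripper is mounted at the origin on the work surface. World frame = base frame: x ahead of the robot, y to its left, z up, the work surface at z = 0. Lengths are in m, angles in rad, forces in N, time in s.
With the tool pointing down it reaches from about 0.35 to 0.775 m from the base axis. Payload 5.5 kg.
Tool frame: the origin (TCP) lies at the very end of the fingers, on their centre line; the grasp point (between the pads) lies 19 mm behind it; z points along the fingers, y is the line along which they close (so a half turn about z gives the same grasp; the last joint's range is limited). The gripper opens to 85 mm and grips with 20 to 120 N. Pads are 22 mm wide; open, the fingers measure 114 mm over their backs; the gripper's body (76 mm by 85 mm) begins 54 mm behind the grasp point. The pads swing forward as they close: fully open they stand 13 mm farther back than shut.
Start: joints at [-1.339, 0.313, 0.046, 1.304, 0, 1.431], TCP at [0.209, -0.536, 0.231] pointing down, gripper open.
Joint ranges: [-2.76, 2.76], [-0.86, 1.69], [-1.03, 1.26], [-2.2, 2.34], [-1.47, 1.5], [-3.14, 3.14]. Speed limits (rad/s): [2.57, 2.57, 3.14, 3.14, 3.14, 3.14].

INTERFACE

Orientations are given as a unit quaternion [x, y, z, w].
In Python, from station import env, eyes, sign_off gives the robot as it stands.
- The arm moves only by the tool step_arm, never from a script. Its argument "increments" is a list of rows, each an object with "offset": the shift along the world's x, y, z in units of 50 mm (1.0 is 50 mm), a list of three; "dr": the turn, a rotation vector about the world's x, y, z in units of 10 degrees (1.0 is 10 degrees), a list of three; "hand": the opening, from -1 (shut) to 1 (fully open). In form: [{"offset": [x, y, z], "dr": [ax, ay, az], "hand": hand}, ...]. A call has 1 to 8 rows; each row is the pose to reach, as a shift and turn from the pose commanded when the call began; what a row does not reach only later rows make up. A row lasts 1/8 s, in which the tool goes at most 62.5 mm and 10.7 degrees, less where a joint would pass 70% of its speed; a pose out of reach is approached as far as the arm can. A call with a gripper value outside its range is refused whole. The fingers move at their own pace and stop on an object; "newtons" is the grip in N (left out, the last holds). Time passes only in rows, so rows that repeat a pose let the fingers close. It gives the time, the measured TCP pose, the force, the opening and the grip force at its end, in the units of the state.
- env.get_state(): the state, without advancing time (a new reading comes with each control period).
- eyes.get_image(name): name is "scene" or "side" or "wrist"; returns the picture (384x512x3 uint8, red, green, blue); there is no depth.
- eyes.camera_params(name): a dict with "fovy" (degrees; the focal length in pixels is half the picture's height over the tangent of half this angle, whatever the lens; pixels are square), "cx", "cy" (the principal point, pixels), "rvec" (rotation vector, rad) and "tvec" (3), from world to camera coordinates, as OpenCV has them. Camera axes: x right, y down, z forward; pixel columns grow to the right and rows downward; lengths in m; the calibration is good to about 2 mm. A picture is of the moment at which its call begins: read the wrist's pose just before it. camera_params takes no time and is no camera call; for the wrist camera it gives the pose at the moment of the call.
- sign_off(): hands the job in; it is judged then, once.
The state is a dict: "time": time; "joint_positions": joint angles; "qvel": joint speeds; "effort": joint torques, N m; "position": TCP position; "tcp_rot": TCP orientation; "wrist_force": force on the tool from outside, world axes, zero at the start; "wrist_torque": the same for the moment, N m; "grip_width": finger opening in m; "gripper_force": force on a finger pad.
Only numpy, scipy, OpenCV 4.12 (cv2) and the standard library are available. Lean on these libraries where they do the work, as an engineer would, in place of code of your own. Each camera call takes 0.05 s, during which the arm holds its last target. There are 200 camera calls.

## Working session

There is one attempt and no reset: what is moved stays moved. The work goes in short steps, Python scripts to look and compute and a tool call to move; the robot and the scene stay as the last step left them, time stands still between calls to the robot, and variables do not carry over. Pictures are saved under pics/ and viewed, at most 14 in all, crops included, and the job is handed in when it is done.

Besides the shell and the picture viewer there is one more tool, called as name(argument=value, ...) on one line, values as JSON. step_arm: Moves the arm, as the interface text tells. Its arguments: {"type":"object","properties":{"increments":{"type":"array","items":{"type":"object","properties":{"offset":{"type":"array","items":{"type":"number"}},"dr":{"type":"array","items":{"type":"number"}},"hand":{"type":"number"}}}},"newtons":{"type":"number"}},"required":["increments"]}

```bash
mkdir -p pics; ls; cat > h.py <<'E'
import numpy as np, cv2, json
from station import env, eyes, sign_off
def cam(n):
    p=eyes.camera_params(n); f=192/np.tan(np.radians(p["fovy"])/2)
    R=cv2.Rodrigues(np.array(p["rvec"],float))[0]; return f,p["cx"],p["cy"],R,np.array(p["tvec"],float).ravel(),p
def ray(n,u,v,z,c=None):
    f,cx,cy,R,t,_=c or cam(n); d=R.T@np.array([(u-cx)/f,(v-cy)/f,1]); o=-R.T@t
    return o+d*(z-o[2])/d[2]
def proj(n,P,c=None):
    f,cx,cy,R,t,_=c or cam(n); q=R@np.array(P)+t; return f*q[0]/q[2]+cx,f*q[1]/q[2]+cy
def shot(n,name):
    im=eyes.get_image(n); cv2.imwrite(f"pics/{name}.png",im[:,:,::-1]); return im
E
python3 - <<'E'
from h import *
a=shot("scene","a_scene"); b=shot("side","a_side"); 
cv2.imwrite("pics/a.png",np.hstack([a,b])[:,:,::-1])
for n in ["scene","side","wrist"]:
    c=cam(n); print(c[5], -c[3].T@c[4])
print(env.get_state())
E
```

```text
pics
{'fovy': 48.30394547002362, 'cx': 257.83775395772847, 'cy': 192.34900085631025, 'rvec': array([ 2.16327645,  1.27492558, -0.43954536]), 'tvec': array([-0.23942403, -0.34801069,  1.87607487])} [ 1.37969628 -0.51341196  1.23731102]
{'fovy': 57.377427919084575, 'cx': 251.6212304281259, 'cy': 193.8991912277517, 'rvec': array([ 0.44258577, -2.62141749,  1.40161033]), 'tvec': array([0.53040643, 0.18369767, 0.89721603])} [0.30898096 0.78162636 0.64316671]
{'fovy': 66.90337695208396, 'cx': 253.9660075549188, 'cy': 187.37971502568826, 'rvec': array([-2.40588614,  1.64454517,  0.22345359]), 'tvec': array([-0.57414453, -0.03363078,  0.3787842 ])} [ 0.2714554  -0.51133223  0.37296347]
{'time': 0.1, 'joint_positions': array([-1.33859037e+00,  3.13953549e-01,  4.50890714e-02,  1.30362263e+00,
       -2.54232514e-05,  1.43119977e+00]), 'qvel': array([-0.00162506, -0.00176918,  0.00254702,  0.00130577,  0.00096918,
       -0.00110581]), 'effort': array([ 1.90896426e-03, -4.81726098e+01,  2.99243546e+01,  1.28018091e-02,
       -1.14571258e-04, -3.76708840e-06]), 'position': array([ 0.20877182, -0.53525843,  0.23048055]), 'tcp_rot': array([ 9.82769715e-01,  1.84832281e-01, -5.18296081e-05, -8.43897022e-04]), 'wrist_force': array([-0.42785055,  0.21363191, -0.30962964]), 'wrist_torque': array([ 0.01564054, -0.01615489, -0.00792594]), 'gripper_force': 0.0, 'grip_width': 0.08564079069940922}
```

View pics/a_scene.png

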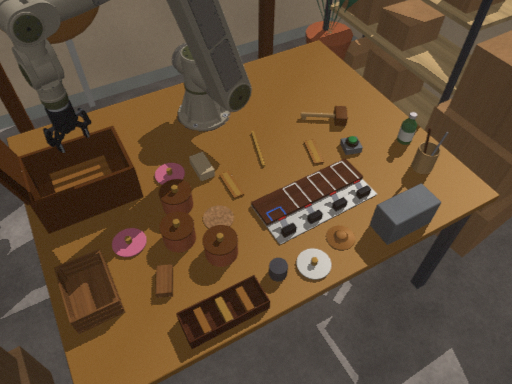

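View pics/a_side.png

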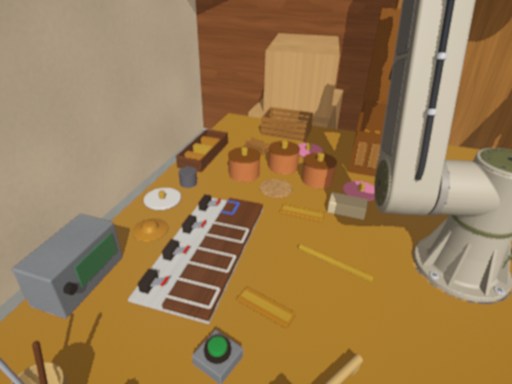

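```bash
python3 - <<'E'
from h import *
a=cv2.imread("pics/a_scene.png"); cv2.imwrite("pics/b.png",cv2.resize(a[100:300,120:386],None,fx=3,fy=3,interpolation=cv2.INTER_CUBIC))
b=cv2.imread("pics/a_side.png"); cv2.imwrite("pics/c.png",cv2.resize(b[110:384,110:384],None,fx=2.15,fy=2.15,interpolation=cv2.INTER_CUBIC))
for q in [(232,185),(313,152),(175,205),(177,230),(220,245),(218,217),(351,143),(276,213)]: print(q,ray("scene",*q,0.02).round(3))
E
```

```text
(232, 185) [ 0.444 -0.084  0.02 ]
(313, 152) [0.445 0.277 0.02 ]
(175, 205) [ 0.43  -0.305  0.02 ]
(177, 230) [ 0.533 -0.34   0.02 ]
(220, 245) [ 0.658 -0.238  0.02 ]
(218, 217) [ 0.551 -0.194  0.02 ]
(351, 143) [0.477 0.441 0.02 ]
(276, 213) [ 0.634 -0.007  0.02 ]
```

View pics/b.png

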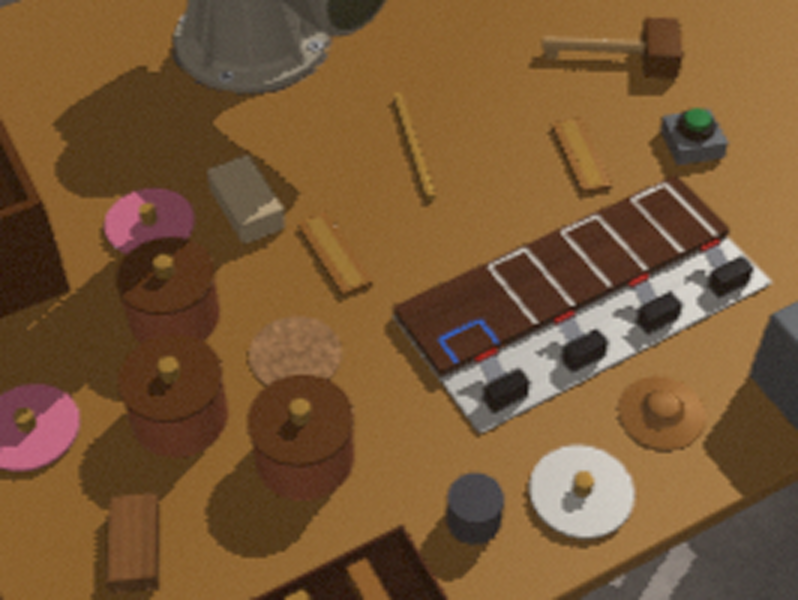

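View pics/c.png

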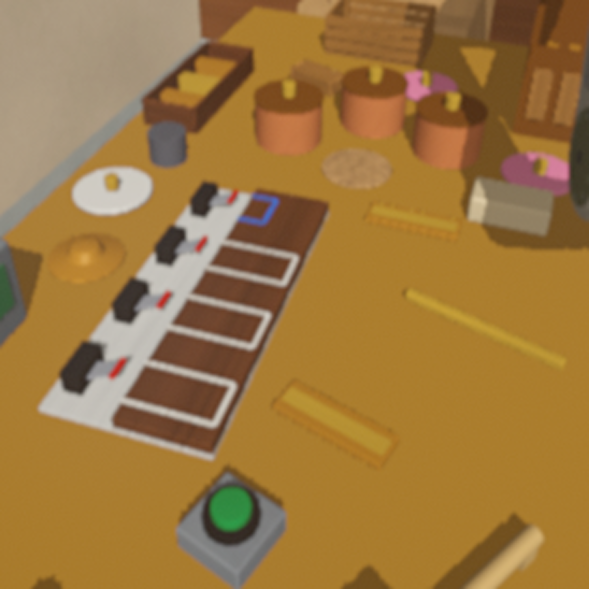

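step_arm(increments=[{"offset":[1,2,2.5],"dr":[0,0,0],"hand":1},{"offset":[3.5,5.5,3.4],"dr":[0,0,0],"hand":1},{"offset":[4.2,5.5,3.4],"dr":[0,0,0],"hand":1},{"offset":[4.2,5.5,3.4],"dr":[0,0,0],"hand":1},{"offset":[4.2,5.5,3.4],"dr":[0,0,0],"hand":1},{"offset":[4.2,5.5,3.4],"dr":[0,0,0],"hand":1},{"offset":[4.2,5.5,3.4],"dr":[0,0,0],"hand":1},{"offset":[4.2,5.5,3.4],"dr":[0,0,0],"hand":1}])

```text
time: 1.1
position: [0.4194, -0.2603, 0.4012]
tcp_rot: [0.983, 0.186, -0.0, 0.0]
wrist_force: [-0.4, -0.2, 0.4]
grip_width: 0.0853
gripper_force: 0.0
```

```bash
python3 - <<'E'
from h import *
shot("wrist","w1"); c=cam("wrist"); print(-c[3].T@c[4], c[3][2], env.get_state()["position"],env.get_state()["qvel"])
json.dump([c[0],c[1],c[2],c[3].tolist(),c[4].tolist()],open("w1.json","w"))
E
```

```text
[ 0.4814716  -0.23683215  0.54301678] [-0.24708819 -0.09530244 -0.96429501] [ 0.41871245 -0.26103907  0.40063814] [-0.0323125   0.00351454 -0.01673579 -0.00419767 -0.00039679 -0.00140496]
```

step_arm(increments=[{"offset":[0.8,3,0],"dr":[0,0,0],"hand":1},{"offset":[0.8,7,0],"dr":[0,0,0],"hand":1},{"offset":[0.8,7,0],"dr":[0,0,0],"hand":1},{"offset":[0.8,7,0],"dr":[0,0,0],"hand":1},{"offset":[0.8,7,0],"dr":[0,0,0],"hand":1},{"offset":[0.8,7,0],"dr":[0,0,0],"hand":1},{"offset":[0.8,7,0],"dr":[0,0,0],"hand":1},{"offset":[0.8,7,0],"dr":[0,0,0],"hand":1}])

```text
time: 2.15
position: [0.4588, 0.0878, 0.4005]
tcp_rot: [0.983, 0.184, -0.001, 0.0]
wrist_force: [-0.5, 0.6, -0.4]
grip_width: 0.0852
gripper_force: 0.0
```

```bash
python3 - <<'E'
from h import *
shot("wrist","w2"); c=cam("wrist"); print(-c[3].T@c[4], c[3][2], env.get_state()["position"],env.get_state()["qvel"].max())
json.dump([c[0],c[1],c[2],c[3].tolist(),c[4].tolist()],open("w2.json","w"))
E
```

```text
[0.52176869 0.11166153 0.54306166] [-0.2475257  -0.09520453 -0.96419247] [0.45892501 0.08754195 0.40070739] 0.0042851127310487465
```

View pics/w1.png

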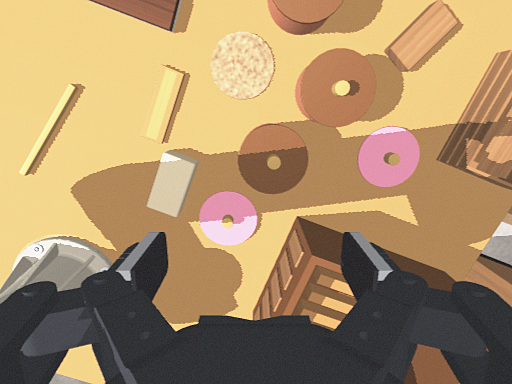

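View pics/w2.png

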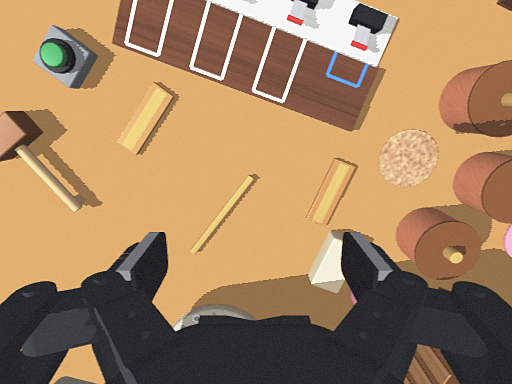

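```bash
cat >> h.py <<'E'
def ld(n):
    a=json.load(open(n+".json")); return a[0],a[1],a[2],np.array(a[3]),np.array(a[4]),None
def blobs(im,lo,hi,amin=60):
    m=cv2.inRange(cv2.cvtColor(im,cv2.COLOR_RGB2HSV),np.array(lo),np.array(hi))
    return [k for k in cv2.findContours(m,cv2.RETR_EXTERNAL,cv2.CHAIN_APPROX_NONE)[0] if cv2.contourArea(k)>amin]
def wrect(k,c,z):
    "min-area rectangle of a contour cast on plane z: centre, long, short (mm), yaw of long axis deg"
    P=np.array([ray("",*p,z,c)[:2] for p in k.reshape(-1,2)+0.0])*1000
    (x,y),(w,h),a=cv2.minAreaRect(P.astype(np.float32))
    if w<h: w,h,a=h,w,a+90
    return [round(float(v),1) for v in (x,y,w,h,(a+90)%180-90)]
E
python3 - <<'E'
from h import *
for n in ["w1","w2"]:
    im=cv2.imread(f"pics/{n}.png")[:,:,::-1].copy(); h=cv2.cvtColor(im,cv2.COLOR_RGB2HSV); c=ld(n)
    pts=dict(w1=[(165,105),(150,110),(172,90),(342,88),(274,161),(335,70),(250,150),(240,65)],w2=[(148,118),(160,100),(331,191),(220,180),(190,140),(200,90),(340,83),(297,18),(53,55)])[n]
    for p in pts: print(n,p,h[p[1],p[0]])
    print("white",[wrect(k,c,.022) for k in blobs(im,(0,0,200),(180,40,255))])
    print("blue",[wrect(k,c,.022) for k in blobs(im,(105,100,100),(130,255,255),20)])
    print("green",[wrect(k,c,.04) for k in blobs(im,(50,80,60),(80,255,255))])
    print("deck",[wrect(k,c,.022) for k in blobs(im,(0,60,30),(14,255,150),3000)])
c=ld("w2")
for q in [(113,43),(355,130),(383,68)]: print(q,ray("",*q,.022,c).round(4))
for n,q in [("w1",(342,88)),("w1",(274,161)),("w2",(455,255)),("w2",(508,100))]: print(n,q,ray("",*q,.10,ld(n)).round(4))
for q in [(174,188),(176,223),(220,237)]: print(q,ray("scene",*q,.10).round(4))
E
```

```text
w1 (165, 105) [ 26  92 247]
w1 (150, 110) [ 21 110 245]
w1 (172, 90) [ 22 105 246]
w1 (342, 88) [ 25 101 246]
w1 (274, 161) [ 19 128 197]
w1 (335, 70) [ 12 128 189]
w1 (250, 150) [ 12 136 186]
w1 (240, 65) [ 20  79 245]
white [[78.3, 49.2, 168.1, 42.0, -53.2], [445.5, -765.9, 36.2, 28.6, -64.1], [247.2, -276.3, 107.6, 55.1, -60.9], [345.6, -125.8, 32.9, 14.6, -68.7], [531.6, -469.2, 57.8, 9.8, -61.6]]
blue []
green []
deck [[204.0, -477.6, 243.1, 185.6, -0.1]]
w2 (148, 118) [ 23 114 241]
w2 (160, 100) [ 23 116 240]
w2 (331, 191) [ 20 122 235]
w2 (220, 180) [ 16 128 226]
w2 (190, 140) [ 17 128 225]
w2 (200, 90) [ 17 127 225]
w2 (340, 83) [  9 144 129]
w2 (297, 18) [  0 192 193]
w2 (53, 55) [ 68 121 206]
white [[293.9, -149.4, 106.6, 56.9, -0.7], [622.5, 90.5, 329.2, 154.6, -68.9], [583.0, 318.5, 88.8, 60.5, 1.6]]
blue [[633.6, -10.4, 62.2, 40.3, -88.3]]
green [[482.2, 440.2, 40.9, 36.1, -79.8]]
deck [[593.6, 152.8, 429.2, 110.6, -88.1]]
(113, 43) [0.5334 0.3637 0.022 ]
(355, 130) [ 0.5501 -0.0681  0.022 ]
(383, 68) [ 0.6587 -0.0663  0.022 ]
w1 (342, 88) [ 0.5529 -0.345   0.1   ]
w1 (274, 161) [ 0.4185 -0.2941  0.1   ]
w2 (455, 255) [ 0.42   -0.2914  0.1   ]
w2 (508, 100) [ 0.6652 -0.2303  0.1   ]
(174, 188) [ 0.4218 -0.2937  0.1   ]
(176, 223) [ 0.5619 -0.3439  0.1   ]
(220, 237) [ 0.6786 -0.2431  0.1   ]
```

```bash
python3 - <<'E'
from h import *
im=cv2.imread("pics/w2.png")[:,:,::-1].copy(); c=ld("w2")
for lo in (18,19,20):
  print(lo,[(wrect(k,c,.010),cv2.boundingRect(k)) for k in blobs(im,(lo,90,170),(28,255,255),300)])
h=cv2.cvtColor(im,cv2.COLOR_RGB2HSV)
print(h[118,115:180].tolist())
print(h[191,305:358].tolist())
E
```

```text
18 [([306.4, 99.9, 199.8, 12.3, -16.2], (190, 176, 64, 79)), ([424.6, -80.7, 125.1, 21.1, -0.7], (312, 163, 37, 60)), ([432.4, 293.1, 123.3, 30.8, -15.2], (121, 88, 46, 63))]
19 [([306.4, 100.5, 198.0, 10.8, -16.2], (190, 176, 63, 78)), ([424.6, -80.3, 125.1, 20.1, -0.9], (312, 163, 37, 60)), ([431.3, 288.9, 122.3, 21.3, -15.2], (122, 88, 45, 62))]
20 [([306.4, 100.5, 198.0, 10.4, -16.2], (190, 176, 63, 78)), ([426.1, -80.7, 120.7, 19.2, -0.7], (313, 163, 36, 60)), ([431.1, 288.9, 122.1, 20.6, -15.6], (122, 88, 45, 62))]
[[17, 129, 225], [17, 132, 223], [17, 128, 227], [17, 131, 222], [17, 125, 224], [17, 128, 222], [16, 129, 223], [17, 128, 226], [16, 129, 224], [17, 128, 224], [16, 130, 224], [17, 127, 225], [17, 128, 225], [18, 127, 225], [17, 128, 223], [17, 130, 227], [17, 124, 234], [17, 122, 235], [17, 117, 237], [17, 122, 235], [18, 117, 235], [16, 119, 235], [18, 119, 237], [22, 115, 241], [23, 117, 240], [24, 113, 241], [23, 112, 242], [22, 114, 240], [23, 116, 238], [22, 117, 239], [23, 112, 241], [23, 113, 242], [23, 112, 242], [23, 114, 241], [23, 113, 241], [23, 117, 23
[... 615 characters left out ...]
, 128, 226], [17, 127, 225], [17, 129, 226], [16, 133, 221], [15, 137, 183], [16, 124, 231], [16, 124, 240], [15, 140, 220], [16, 137, 224], [15, 131, 226], [15, 138, 223], [16, 133, 224], [20, 121, 232], [21, 117, 237], [22, 118, 236], [21, 121, 236], [22, 117, 234], [20, 122, 235], [22, 119, 236], [22, 118, 238], [21, 119, 238], [22, 118, 235], [20, 123, 233], [17, 131, 228], [15, 141, 221], [16, 136, 223], [15, 138, 224], [16, 135, 228], [14, 137, 208], [15, 127, 156], [16, 136, 137], [16, 125, 143], [15, 129, 207], [18, 124, 232], [17, 128, 226], [17, 129, 224], [17, 127, 225], [17, 126, 226], [16, 130, 224], [17, 126, 225], [17, 128, 226], [16, 128, 226], [17, 128, 224], [17, 129, 226]]
```

step_arm(increments=[{"offset":[-0.56,1,-1],"dr":[0,0,-1],"hand":1},{"offset":[-0.56,2,-2],"dr":[0,0,-2],"hand":1},{"offset":[-0.56,3,-3],"dr":[0,0,-3],"hand":1},{"offset":[-0.56,4.03,-4],"dr":[0,0,-3.67],"hand":1},{"offset":[-0.56,4.03,-5],"dr":[0,0,-3.67],"hand":1},{"offset":[-0.56,4.03,-5.6],"dr":[0,0,-3.67],"hand":1},{"offset":[-0.56,4.03,-5.6],"dr":[0,0,-3.67],"hand":1},{"offset":[-0.56,4.03,-5.6],"dr":[0,0,-3.67],"hand":1}])

```text
time: 3.2
position: [0.3903, 0.0147, 0.1723]
tcp_rot: [0.994, -0.103, 0.001, -0.025]
wrist_force: [-0.4, 0.8, -0.1]
grip_width: 0.0857
gripper_force: 0.0
```

```bash
cat >> h.py <<'E'
def key(name):
    s=env.get_state(); c=cam("wrist"); im=shot("wrist",name); p=s["position"]; q=s["tcp_rot"]
    yaw=np.degrees(2*np.arctan2(q[1],q[0])); print("tcp",p.round(4),"yaw",round(yaw,1))
    for k in blobs(im,(20,90,170),(28,255,255),400):
        r=wrect(k,c,.010); print(r,"off",(np.array(r[:2])/50-p[:2]*20).round(2),"dyaw",round((r[4]-yaw+90)%180-90,1), cv2.boundingRect(k))
E
python3 -c "
from h import *
key('kA')"
```

```text
tcp [0.3903 0.0147 0.1723] yaw -11.8
[314.0, 98.2, 181.5, 9.3, -16.3] off [-1.53  1.67] dyaw -4.5 (200, 173, 12, 142)
[428.7, 284.1, 123.4, 29.6, -15.6] off [0.77 5.39] dyaw -3.8 (2, 130, 40, 107)
[426.2, -80.4, 120.9, 19.2, -0.7] off [ 0.72 -1.9 ] dyaw 11.1 (331, 55, 32, 125)
```

```bash
python3 -c "
from h import *
s=env.get_state(); print(s)"
```

```text
{'time': 3.25, 'joint_positions': array([-0.2072335 , -0.01693228, -0.49895392,  1.09447068,  0.04919418,
        3.14002803]), 'qvel': array([0.01479495, 0.00316179, 0.03915365, 0.05673289, 0.00712572,
       0.00156579]), 'effort': array([ 9.79068666e-02, -2.94373423e+01,  3.23177111e+01, -5.38441446e-01,
        2.48285662e-01,  4.93632149e-03]), 'position': array([0.38875367, 0.01509779, 0.17072841]), 'tcp_rot': array([ 9.94405079e-01, -1.02691498e-01, -2.68644612e-04, -2.47572977e-02]), 'wrist_force': array([-1.28049831, -0.11238596,  0.13040988]), 'wrist_torque': array([0.00712735, 0.15110553, 0.06561223]), 'gripper_force': 0.0, 'grip_width': 0.08551321398397899}
```

step_arm(increments=[{"offset":[0,0,1],"dr":[0,0,1],"hand":1},{"offset":[0,0,1],"dr":[0,0,2],"hand":1},{"offset":[0,0,1],"dr":[0,0,3],"hand":1},{"offset":[0,0,1],"dr":[0,0,4],"hand":1},{"offset":[0,0,1],"dr":[0,0,5],"hand":1},{"offset":[0,0,1],"dr":[0,0,6],"hand":1},{"offset":[0,0,1],"dr":[0,0,7],"hand":1},{"offset":[0,0,1],"dr":[0,0,8],"hand":1}])

```text
time: 4.25
position: [0.3913, 0.0154, 0.2235]
tcp_rot: [0.826, 0.564, -0.015, -0.02]
wrist_force: [-0.0, -0.3, -0.3]
grip_width: 0.0853
gripper_force: 0.0
```

```bash
python3 -c "
from h import *
s=env.get_state(); print(s['joint_positions'],s['position'],s['tcp_rot'])"
```

```text
[-1.72647285e-01  1.26623606e-03 -3.48256370e-01  1.27026917e+00
  8.09846797e-03  1.77058228e+00] [0.39132769 0.01543406 0.22354338] [ 0.82559886  0.56371103 -0.01473079 -0.01998497]
```

```bash
cat >> h.py <<'E'
from scipy.spatial.transform import Rotation as Ro
def goto(x,y,z,yaw):
    "offset and dr (tool units) from the present pose to a tool-down pose; mm, deg"
    s=env.get_state(); d=(np.array([x,y,z])-s["position"]*1000)/50
    r=(Ro.from_euler("z",yaw,degrees=True)*Ro.from_rotvec([np.pi,0,0])*Ro.from_quat(s["tcp_rot"]).inv()).as_rotvec(degrees=True)/10
    print("goto off",d.round(2),"dr",r.round(2),"j6 end ~",round(np.arctan2(y,x)-np.radians(yaw)+3.143,2))
E
python3 -c "
from h import *
goto(430.5,288.5,120,164.6)"
```

```text
goto off [ 0.78  5.46 -2.07] dr [ 0.15 -0.28  9.59] j6 end ~ 0.86
```

step_arm(increments=[{"offset":[0.1,1,0],"dr":[0.02,-0.03,1],"hand":1},{"offset":[0.2,2,0],"dr":[0.03,-0.06,2],"hand":1},{"offset":[0.3,3,0],"dr":[0.05,-0.09,3],"hand":1},{"offset":[0.4,4,0],"dr":[0.06,-0.12,4],"hand":1},{"offset":[0.6,5,-0.5],"dr":[0.08,-0.15,5],"hand":1},{"offset":[0.78,5.46,-1],"dr":[0.09,-0.17,6],"hand":1},{"offset":[0.78,5.46,-1.5],"dr":[0.11,-0.2,7],"hand":1},{"offset":[0.78,5.46,-2.07],"dr":[0.12,-0.23,8],"hand":1}])

```text
time: 5.25
position: [0.4314, 0.289, 0.1192]
tcp_rot: [0.269, 0.963, -0.003, -0.003]
wrist_force: [0.7, 1.1, 0.8]
grip_width: 0.0853
gripper_force: 0.0
```

```bash
python3 -c "
from h import *
goto(430.5,288.5,120,164.6);print(env.get_state()['joint_positions'])"
```

```text
goto off [-0.02 -0.01  0.02] dr [ 0.03 -0.04  1.59] j6 end ~ 0.86
[ 4.36233748e-01  2.76416601e-01 -2.88160117e-01  1.01550766e+00
 -1.01161702e-03  9.81950777e-01]
```

step_arm(increments=[{"offset":[0,0,0],"dr":[0.02,-0.02,1],"hand":1},{"offset":[0,0,0],"dr":[0.03,-0.04,1.59],"hand":1},{"offset":[0,0,0],"dr":[0.03,-0.04,1.59],"hand":1}])

```text
time: 5.62
position: [0.431, 0.2886, 0.1199]
tcp_rot: [0.137, 0.991, -0.001, -0.0]
wrist_force: [-0.0, 0.2, -0.7]
grip_width: 0.0851
gripper_force: 0.0
```

```bash
python3 -c "
from h import *
key('kA2')"
```

```text
tcp [0.431  0.2886 0.1199] yaw 164.2
[430.9, 288.6, 121.2, 19.9, -15.3] off [-0.  0.] dyaw 0.5 (242, 115, 24, 132)
[350.0, 86.7, 107.9, 11.3, -16.2] off [-1.62 -4.04] dyaw -0.4 (0, 95, 26, 123)
```

View pics/kA2.png

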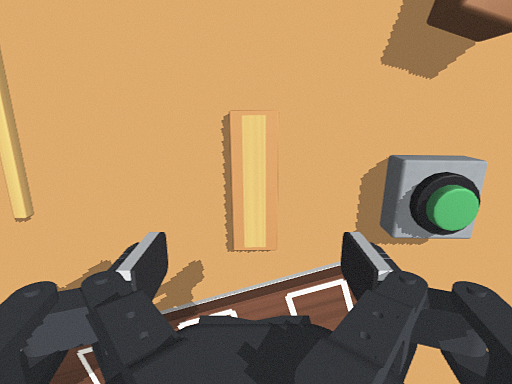

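step_arm(increments=[{"offset":[0,0,-1],"dr":[0,0,0.05],"hand":1},{"offset":[0,0,-1.8],"dr":[0,0,0.05],"hand":0.4},{"offset":[0,0,-2.2],"dr":[0,0,0.05],"hand":0.3},{"offset":[0,0,-2.36],"dr":[0,0,0.05],"hand":0.2},{"offset":[0,0,-2.36],"dr":[0,0,0.05],"hand":0.1},{"offset":[0,0,-2.36],"dr":[0,0,0.05],"hand":-0.5},{"offset":[0,0,-2.36],"dr":[0,0,0.05],"hand":-0.5},{"offset":[0,0,-2.36],"dr":[0,0,0.05],"hand":-0.5}], newtons=50)

```text
time: 6.68
position: [0.4309, 0.2897, 0.0028]
tcp_rot: [0.132, 0.991, -0.0, 0.0]
wrist_force: [-1.4, -3.1, 6.3]
grip_width: 0.0401
gripper_force: 52.1
```

step_arm(increments=[{"offset":[0,0,0.5],"dr":[0,0,0],"hand":-0.5},{"offset":[0,0,1.5],"dr":[0,0,0],"hand":-0.5},{"offset":[0,0,2.2],"dr":[0,0,0],"hand":-0.5},{"offset":[0,0,2.2],"dr":[0,0,0],"hand":-0.5}])

```text
time: 7.18
position: [0.4321, 0.2909, 0.114]
tcp_rot: [0.131, 0.991, 0.001, 0.002]
wrist_force: [1.1, -0.5, -5.5]
grip_width: 0.0399
gripper_force: 52.7
```

```bash
python3 -c "
from h import *
key('kA3')
goto(608.1,318.4,80,181.9)"
```

```text
tcp [0.4321 0.2909 0.114 ] yaw 164.9
[368.3, 81.6, 68.1, 11.6, -16.4] off [-1.28 -4.19] dyaw -1.3 (0, 139, 16, 77)
[444.9, 287.9, 135.7, 36.7, -15.1] off [ 0.26 -0.06] dyaw 0.0 (232, 122, 45, 147)
goto off [ 3.55  0.56 -0.64] dr [-0.   0.   1.7] j6 end ~ 0.45
```

step_arm(increments=[{"offset":[1,0.2,0],"dr":[0,0,0.8],"hand":-0.5},{"offset":[2,0.4,0],"dr":[0,0,1.7],"hand":-0.5},{"offset":[3,0.56,0],"dr":[0,0,1.7],"hand":-0.5},{"offset":[3.55,0.56,0],"dr":[0,0,1.7],"hand":-0.5},{"offset":[3.55,0.56,-0.64],"dr":[0,0,1.7],"hand":-0.5},{"offset":[3.55,0.56,-0.64],"dr":[0,0,1.7],"hand":-0.5},{"offset":[3.55,0.56,-0.64],"dr":[0,0,1.7],"hand":-0.5}])

```text
time: 8.1
position: [0.6063, 0.3174, 0.0782]
tcp_rot: [-0.017, 1.0, -0.001, -0.002]
wrist_force: [0.2, 0.1, -5.2]
grip_width: 0.04
gripper_force: 52.7
```

```bash
python3 -c "
from h import *
shot('wrist','kA4');goto(608.1,318.4,25,181.9)"
```

```text
goto off [ 0.02  0.01 -1.09] dr [ 0.01 -0.01 -0.  ] j6 end ~ 0.45
```

View pics/kA4.png

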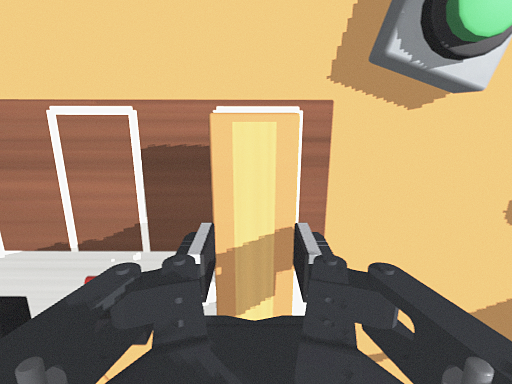

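step_arm(increments=[{"offset":[0.02,0.01,-0.5],"dr":[0.01,-0.01,0],"hand":-0.5},{"offset":[0.03,0.02,-0.8],"dr":[0.01,-0.01,0],"hand":-0.5},{"offset":[0.03,0.02,-0.95],"dr":[0.01,-0.01,0],"hand":-0.5},{"offset":[0.03,0.02,-1.05],"dr":[0.01,-0.01,0],"hand":-0.5},{"offset":[0.03,0.02,-1.09],"dr":[0.01,-0.01,0],"hand":-0.5},{"offset":[0.03,0.02,-1.09],"dr":[0.01,-0.01,0],"hand":-0.5}])

```text
time: 8.9
position: [0.6095, 0.3188, 0.0256]
tcp_rot: [-0.016, 1.0, 0.0, 0.001]
wrist_force: [-0.0, -0.1, -6.0]
grip_width: 0.0403
gripper_force: 52.7
```

step_arm(increments=[{"offset":[0,0,0],"dr":[0,0,0],"hand":0.3},{"offset":[0,0,0],"dr":[0,0,0],"hand":0.3},{"offset":[0,0,0],"dr":[0,0,0],"hand":0.4},{"offset":[0,0,0.5],"dr":[0,0,0],"hand":0.5},{"offset":[0,0,1.4],"dr":[0,0,0],"hand":0.5},{"offset":[0,0,2.5],"dr":[0,0,0],"hand":0.5},{"offset":[0,0,3],"dr":[0,0,0],"hand":0.5},{"offset":[0,0,3],"dr":[0,0,0],"hand":0.5}])

```text
time: 9.9
position: [0.611, 0.3194, 0.1788]
tcp_rot: [-0.016, 1.0, 0.001, 0.004]
wrist_force: [0.5, 0.1, -0.1]
grip_width: 0.0642
gripper_force: 0.0
```

```bash
python3 - <<'E'
from h import *
c=cam("wrist"); im=shot("wrist","p3")
print("stripe",[wrect(k,c,.032) for k in blobs(im,(20,90,170),(28,255,255),400)])
print("white",[wrect(k,c,.022) for k in blobs(im,(0,0,200),(180,40,255),200)])
print("red",[(wrect(k,c,.022),cv2.contourArea(k)) for k in blobs(im,(0,150,120),(4,255,255),20)])
print("green",[wrect(k,c,.04) for k in blobs(im,(50,80,60),(80,255,255))])
b=im.copy(); cv2.imwrite("pics/p3s.png",np.hstack([im,shot("side","sd")])[::,:,::-1][:, ::1]); 
E
python3 -c "
import cv2;a=cv2.imread('pics/p3s.png');cv2.imwrite('pics/p3s.png',cv2.resize(a,(800,300)))"
```

```text
stripe []
white [[627.4, 333.2, 188.1, 62.5, 9.7], [624.6, 173.3, 258.4, 177.0, 85.1]]
red [([668.6, 206.1, 28.8, 7.1, -88.2], 126.0), ([672.1, 91.7, 31.2, 7.1, -88.2], 137.5)]
green [[479.8, 438.2, 40.0, 36.4, -72.9]]
```

View pics/p3s.png

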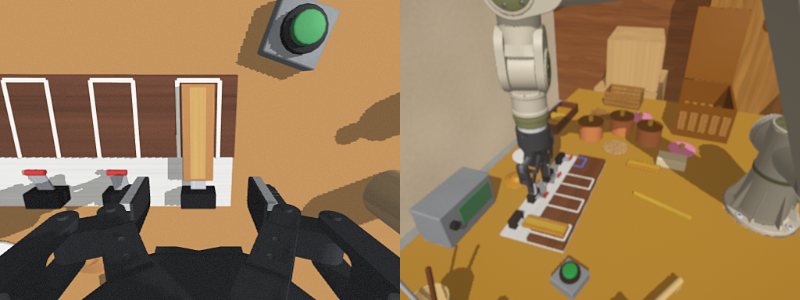

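```bash
python3 - <<'E'
from h import *
c=cam("wrist"); 
for q in [(252,107.6),(252,233),(232,170),(275,170)]: print(ray("",*q,.032,c).round(4))
im=cv2.imread("pics/p3.png"); h=cv2.cvtColor(im,cv2.COLOR_BGR2HSV)
print(h[100:112,252].tolist()); print(h[228:240,252].tolist()); print(h[170,226:282].tolist())
E
```

```text
[0.5427 0.3147 0.032 ]
[0.6712 0.3187 0.032 ]
[0.6035 0.2966 0.032 ]
[0.6021 0.3396 0.032 ]
[[18, 11, 242], [75, 2, 252], [30, 2, 245], [30, 1, 246], [90, 2, 253], [18, 20, 230], [8, 174, 94], [13, 140, 148], [15, 140, 208], [14, 136, 207], [14, 139, 202], [15, 132, 210]]
[[18, 134, 215], [15, 145, 195], [13, 146, 195], [10, 61, 180], [106, 22, 218], [111, 16, 218], [112, 18, 211], [112, 13, 214], [115, 13, 211], [105, 14, 212], [115, 13, 212], [115, 14, 215]]
[[20, 14, 161], [38, 11, 182], [17, 13, 179], [21, 10, 184], [17, 16, 146], [7, 94, 81], [11, 126, 75], [14, 136, 152], [14, 135, 199], [14, 133, 205], [14, 139, 198], [15, 135, 204], [15, 134, 203], [14, 137, 201], [14, 137, 201], [14, 142, 198], [14, 136, 202], [17, 131, 212], [19, 125, 218], [18, 126, 216], [18, 126, 217], [19, 129, 217], [19, 128, 216], [19, 126, 219], [18, 128, 219], [19, 127, 219], [19, 125, 218], [18, 126, 216], [18, 131, 212], [18, 133, 213], [19, 125, 216], [18, 125, 218], [19, 126, 218], [19, 130, 216], [20, 122, 215], [19, 126, 217], [19, 129, 218], [16, 134, 208], [14, 141, 199], [14, 137, 201], [15, 135, 206], [14, 140, 201], [15, 137, 203], [14, 134, 203], [15, 140, 197], [14, 133, 205], [14, 138, 211], [15, 142, 178], [10, 129, 123], [9, 144, 108], [9, 130, 110], [33, 10, 233], [45, 2, 251], [30, 3, 244], [45, 2, 247], [26, 7, 244]]
```

```bash
python3 -c "
from h import *
goto(425.5,-80.5,120,179.2)"
```

```text
goto off [-3.67 -7.98 -1.09] dr [-0.    0.   -0.27] j6 end ~ -0.17
```

step_arm(increments=[{"offset":[-1,-1,0],"dr":[0,0,-0.27],"hand":1},{"offset":[-2,-3,0],"dr":[0,0,-0.27],"hand":1},{"offset":[-3.67,-6,-0.5],"dr":[0,0,-0.27],"hand":1},{"offset":[-3.67,-7.98,-1.09],"dr":[0,0,-0.27],"hand":1},{"offset":[-3.67,-7.98,-1.09],"dr":[0,0,-0.27],"hand":1},{"offset":[-3.67,-7.98,-1.09],"dr":[0,0,-0.27],"hand":1},{"offset":[-3.67,-7.98,-1.09],"dr":[0,0,-0.27],"hand":1},{"offset":[-3.67,-7.98,-1.09],"dr":[0,0,-0.27],"hand":1}])

```text
time: 11.0
position: [0.4227, -0.0824, 0.1185]
tcp_rot: [0.01, 1.0, 0.001, -0.002]
wrist_force: [0.1, 1.0, -0.5]
grip_width: 0.0855
gripper_force: 0.0
```

step_arm(increments=[{"offset":[0,0,0],"dr":[0,0,0],"hand":1},{"offset":[0,0,0],"dr":[0,0,0],"hand":1},{"offset":[0,0,0],"dr":[0,0,0],"hand":1}])

```text
time: 11.38
position: [0.4262, -0.079, 0.1208]
tcp_rot: [0.006, 1.0, 0.0, 0.001]
wrist_force: [0.2, 0.7, -0.4]
grip_width: 0.085
gripper_force: 0.0
```

```bash
python3 -c "
from h import *
key('kB');goto(425.5,-80.5,120,179.2)"
```

```text
tcp [ 0.4262 -0.079   0.1208] yaw 179.3
[400.4, -93.6, 120.5, 19.4, -0.7] off [-0.52 -0.29] dyaw -0.0 (224, 83, 25, 138)
[341.4, 90.4, 125.7, 10.0, -16.3] off [-1.7   3.39] dyaw -15.6 (424, 0, 78, 157)
goto off [-0.01 -0.03 -0.02] dr [-0.    0.01 -0.01] j6 end ~ -0.17
```

View pics/kB.png

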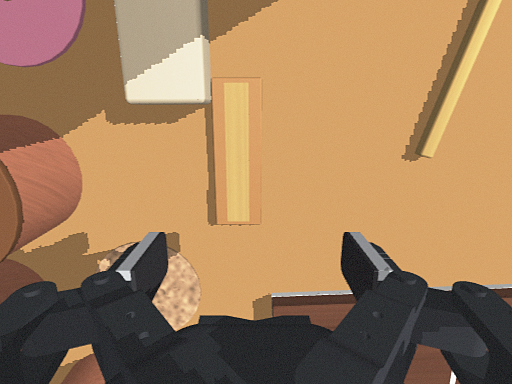

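step_arm(increments=[{"offset":[-0.44,-0.29,0],"dr":[0,0,0],"hand":0.5},{"offset":[-0.44,-0.29,-0.8],"dr":[0,0,0],"hand":0.3},{"offset":[-0.44,-0.29,-1.6],"dr":[0,0,0],"hand":0.3},{"offset":[-0.44,-0.29,-2.2],"dr":[0,0,0],"hand":0.3},{"offset":[-0.44,-0.29,-2.38],"dr":[0,0,0],"hand":0.2},{"offset":[-0.44,-0.29,-2.38],"dr":[0,0,0],"hand":-0.5},{"offset":[-0.44,-0.29,-2.38],"dr":[0,0,0],"hand":-0.5},{"offset":[-0.44,-0.29,-2.38],"dr":[0,0,0],"hand":-0.5}], newtons=50)

```text
time: 12.42
position: [0.404, -0.0946, 0.0023]
tcp_rot: [0.007, 1.0, 0.0, 0.001]
wrist_force: [0.1, 1.4, -5.2]
grip_width: 0.0402
gripper_force: 51.0
```

step_arm(increments=[{"offset":[0,0,0.5],"dr":[0,0,0],"hand":-0.5},{"offset":[0,0,1.5],"dr":[0,0,0],"hand":-0.5},{"offset":[0,0,2.2],"dr":[0,0,0],"hand":-0.5},{"offset":[0,0,2.2],"dr":[0,0,0],"hand":-0.5}])

```text
time: 12.92
position: [0.4063, -0.0961, 0.1146]
tcp_rot: [0.007, 1.0, -0.001, 0.004]
wrist_force: [0.8, 0.2, -5.2]
grip_width: 0.0402
gripper_force: 52.7
```

```bash
python3 -c "
from h import *
key('kB2')
goto(619,98.5,80,181.9)"
```

```text
tcp [ 0.4063 -0.0961  0.1146] yaw 179.2
[408.1, -96.3, 124.8, 37.2, -0.9] off [ 0.04 -0.  ] dyaw -0.1 (232, 114, 45, 138)
[344.4, 89.8, 119.4, 10.3, -16.2] off [-1.24  3.72] dyaw -15.4 (444, 29, 68, 150)
goto off [ 4.28  3.88 -0.65] dr [0.01 0.03 0.27] j6 end ~ 0.13
```

step_arm(increments=[{"offset":[0.8,0.8,0],"dr":[0,0.03,0.27],"hand":-0.5},{"offset":[1.6,1.6,0],"dr":[0,0.03,0.27],"hand":-0.5},{"offset":[2.5,2.4,0],"dr":[0,0.03,0.27],"hand":-0.5},{"offset":[3.4,3.2,0],"dr":[0,0.03,0.27],"hand":-0.5},{"offset":[4.28,3.88,0],"dr":[0,0.03,0.27],"hand":-0.5},{"offset":[4.28,3.88,-0.65],"dr":[0,0.03,0.27],"hand":-0.5},{"offset":[4.28,3.88,-0.65],"dr":[0,0.03,0.27],"hand":-0.5},{"offset":[4.28,3.88,-0.65],"dr":[0,0.03,0.27],"hand":-0.5}])

```text
time: 13.98
position: [0.6162, 0.0988, 0.078]
tcp_rot: [-0.016, 1.0, 0.0, -0.004]
wrist_force: [0.6, -0.4, -4.6]
grip_width: 0.0404
gripper_force: 52.8
```

```bash
python3 -c "
from h import *
goto(619,98.5,24.5,181.9)"
```

```text
goto off [ 0.06 -0.01 -1.07] dr [-0.   -0.04  0.  ] j6 end ~ 0.13
```

step_arm(increments=[{"offset":[0,0,-0.5],"dr":[0,-0.02,0],"hand":-0.5},{"offset":[0,0,-0.8],"dr":[0,-0.02,0],"hand":-0.5},{"offset":[0,0,-0.98],"dr":[0,-0.02,0],"hand":-0.5},{"offset":[0,0,-1.07],"dr":[0,-0.02,0],"hand":-0.5},{"offset":[0,0,-1.1],"dr":[0,-0.02,0],"hand":-0.5},{"offset":[0,0,-1.1],"dr":[0,-0.02,0],"hand":-0.5}])

```text
time: 14.72
position: [0.6181, 0.0992, 0.0247]
tcp_rot: [-0.016, 1.0, 0.0, 0.0]
wrist_force: [-0.5, 0.1, -4.9]
grip_width: 0.0401
gripper_force: 52.8
```

step_arm(increments=[{"offset":[0,0,0],"dr":[0,0,0],"hand":0.3},{"offset":[0,0,0],"dr":[0,0,0],"hand":0.3},{"offset":[0,0,0],"dr":[0,0,0],"hand":0.4},{"offset":[0,0,0.5],"dr":[0,0,0],"hand":0.4},{"offset":[0,0,1.4],"dr":[0,0,0],"hand":0.4},{"offset":[0,0,2.5],"dr":[0,0,0],"hand":0.4},{"offset":[-1,0,4],"dr":[0,0,0],"hand":0.5},{"offset":[-1.6,-0.6,4.5],"dr":[0,0,0],"hand":0.5}])

```text
time: 15.72
position: [0.5441, 0.0741, 0.2451]
tcp_rot: [-0.018, 1.0, 0.0, 0.001]
wrist_force: [0.2, -1.4, 1.0]
grip_width: 0.0646
gripper_force: 0.0
```

step_arm(increments=[{"offset":[0,0,0],"dr":[0,0,0],"hand":0.5},{"offset":[0,0,0],"dr":[0,0,0],"hand":0.5}])

```text
time: 15.98
position: [0.5443, 0.0733, 0.2429]
tcp_rot: [-0.016, 1.0, 0.0, 0.0]
wrist_force: [0.8, -0.2, -1.0]
grip_width: 0.0643
gripper_force: 0.0
```

```bash
python3 - <<'E'
from h import *
c=cam("wrist"); im=shot("wrist","p1"); print(env.get_state()["position"])
json.dump([c[0],c[1],c[2],c[3].tolist(),c[4].tolist()],open("p1.json","w"))
print("stripe",[wrect(k,c,.032) for k in blobs(im,(18,90,150),(28,255,255),400)])
print("blue",[wrect(k,c,.022) for k in blobs(im,(105,100,100),(130,255,255),20)])
print("red",[(wrect(k,c,.039),cv2.contourArea(k)) for k in blobs(im,(0,150,120),(4,255,255),20)])
E
```

```text
[0.54414186 0.07347617 0.24193612]
stripe [[749.7, 79.5, 210.0, 59.6, -88.2], [610.0, 319.0, 120.7, 21.3, 1.8], [615.0, 99.2, 121.7, 21.5, 1.9], [556.5, 60.5, 727.7, 405.5, -85.1]]
blue []
red [([668.4, 0.3, 9.5, 7.3, -88.2], 31.5)]
```

View pics/p1.png

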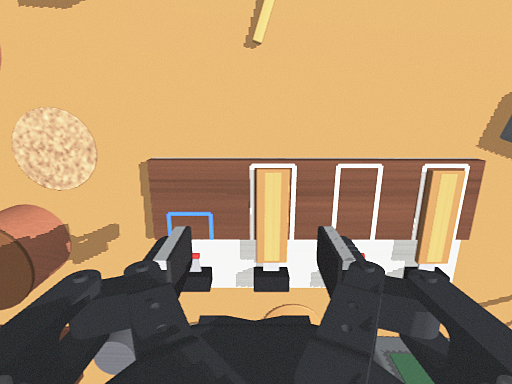

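step_arm(increments=[{"offset":[0,-1,1],"dr":[0,0,0],"hand":0.5},{"offset":[0,-3,2],"dr":[0,0,0],"hand":0.5},{"offset":[0,-5,2.2],"dr":[0,0,0],"hand":0.5},{"offset":[0,-7,2.2],"dr":[0,0,0],"hand":0.5},{"offset":[0,-7,2.2],"dr":[0,0,0],"hand":0.5},{"offset":[0,-7,2.2],"dr":[0,0,0],"hand":0.5},{"offset":[0,-7,2.2],"dr":[0,0,0],"hand":0.5},{"offset":[0,-7,2.2],"dr":[0,0,0],"hand":0.5}])

```text
time: 17.02
position: [0.5442, -0.2768, 0.3505]
tcp_rot: [-0.016, 1.0, 0.001, -0.002]
wrist_force: [0.7, 0.3, 0.3]
grip_width: 0.0641
gripper_force: 0.0
```

```bash
python3 - <<'E'
from h import *
print("mat",ray("",54,148,.004,ld("p1")))
s=env.get_state();print(s["position"]);c=cam("wrist"); im=shot("wrist","t1")
json.dump([c[0],c[1],c[2],c[3].tolist(),c[4].tolist()],open("t1.json","w"))
print("knobs",[wrect(k,c,.1)+list(cv2.boundingRect(k)) for k in blobs(im,(18,90,120),(30,255,255),40)])
print("lids",[wrect(k,c,.081)+list(cv2.boundingRect(k)) for k in blobs(im,(5,100,60),(14,255,215),1000)])
for k in blobs(im,(15,50,200),(25,100,255),2000): print("mat?",cv2.boundingRect(k))
E
```

```text
mat [ 0.53723782 -0.18891156  0.004     ]
[ 0.54423273 -0.27679243  0.35046569]
knobs [[841.7, -40.9, 50.5, 19.8, -88.4, 376, 338, 31, 11], [838.8, -485.9, 39.4, 25.3, 88.6, 107, 329, 25, 14], [801.7, -168.9, 15.1, 14.1, 20.2, 311, 316, 10, 9], [794.1, -262.4, 14.9, 14.3, 1.8, 253, 311, 10, 9], [791.2, -322.0, 19.3, 9.3, -88.3, 214, 310, 13, 6], [731.0, 17.2, 236.3, 88.3, -89.3, 367, 259, 145, 52], [707.2, -545.4, 344.8, 117.0, -55.4, 0, 168, 152, 158], [595.0, 43.7, 107.4, 32.5, 1.9, 460, 164, 37, 73], [553.7, -342.5, 24.0, 20.1, -43.8, 197, 156, 17, 17], [489.4, -463.2, 22.2, 15.2, -88.2, 104, 107, 18, 13], [419.1, -292.5, 22.0, 20.1, 1.8, 236, 50, 17, 20], [379.8, 11.5, 78.5, 9.6, -13.6, 475, 0, 37, 67], [555.3, -173.7, 566.2, 286.0, -48.4, 168, 0, 344, 304], [428.5, -454.0, 297.6, 102.7, -76.3, 0, 0, 224, 121]]
lids [[787.8, -298.3, 182.8, 66.0, -82.7, 179, 290, 114, 35], [664.6, -248.6, 130.9, 112.5, 41.9, 237, 192, 73, 81], [581.5, 11.3, 207.7, 94.6, -88.2, 375, 156, 137, 63], [616.6, -603.7, 206.2, 130.0, -0.1, 0, 127, 81, 135], [554.4, -343.1, 113.1, 112.3, 1.8, 168, 122, 79, 79], [417.6, -293.0, 112.9, 111.9, -88.2, 201, 13, 87, 93]]
mat? (273, 116, 65, 64)
```

View pics/t1.png

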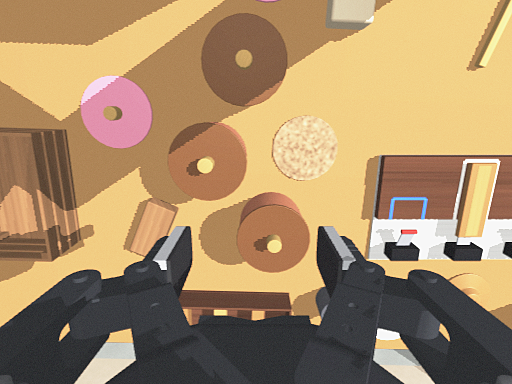

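```bash
python3 - <<'E'
from h import *
c=ld("t1"); print(ray("",274.5,244,.1,c), ray("",305.5,148,.004,c), "disc",ray("",272.5,235.5,.081,c))
goto(668,-238.5,150,181.9); goto(554,-343,150,181.9)
E
```

```text
[ 0.6701099  -0.24161395  0.1       ] [ 0.53894553 -0.18907194  0.004     ] disc [ 0.665189   -0.24357767  0.081     ]
goto off [ 2.47  0.75 -4.02] dr [-0.01 -0.02 -0.  ] j6 end ~ -0.37
goto off [ 0.19 -1.34 -4.02] dr [-0.01 -0.02 -0.  ] j6 end ~ -0.59
```

step_arm(increments=[{"offset":[1,0.3,-1],"dr":[0,-0.02,0],"hand":0.2},{"offset":[2,0.69,-2],"dr":[0,-0.02,0],"hand":0.2},{"offset":[2.47,0.69,-3],"dr":[0,-0.02,0],"hand":0.2},{"offset":[2.47,0.69,-4],"dr":[0,-0.02,0],"hand":0.2},{"offset":[2.47,0.69,-4],"dr":[0,-0.02,0],"hand":0.2},{"offset":[2.47,0.69,-4],"dr":[0,-0.02,0],"hand":0.2}])

```text
time: 17.82
position: [0.6683, -0.2413, 0.1552]
tcp_rot: [-0.017, 1.0, -0.0, 0.002]
wrist_force: [0.2, -0.4, 0.5]
grip_width: 0.0512
gripper_force: 0.0
```

```bash
python3 - <<'E'
from h import *
c=cam("wrist"); im=shot("wrist","t2")
print("knobs",[wrect(k,c,.103)+list(cv2.boundingRect(k)) for k in blobs(im,(18,90,120),(30,255,255),40)])
print("lids",[wrect(k,c,.081)+list(cv2.boundingRect(k)) for k in blobs(im,(5,100,60),(14,255,215),1000)])
goto(667.5,-242,86,181.9)
E
```

```text
knobs [[818.2, -358.1, 30.5, 13.0, -36.9, 98, 354, 18, 28], [811.8, -112.8, 43.6, 15.8, 47.5, 377, 351, 44, 33], [748.3, -405.0, 103.0, 12.7, -52.9, 0, 267, 94, 67], [732.0, -239.3, 90.5, 57.1, -85.3, 196, 248, 118, 67], [712.7, -324.7, 36.1, 16.9, -46.2, 119, 241, 45, 33], [669.9, -242.9, 25.5, 21.0, -8.1, 237, 189, 30, 36], [678.6, -411.6, 59.2, 19.1, -11.2, 0, 171, 28, 75], [557.2, -339.5, 29.4, 20.5, 65.9, 72, 2, 50, 45], [627.0, -177.6, 353.8, 215.2, 76.8, 69, 0, 443, 336]]
lids [[771.4, -250.7, 80.3, 22.5, -88.0, 193, 297, 93, 23], [629.4, -63.1, 31.9, 26.3, -88.1, 469, 136, 43, 36], [668.8, -403.0, 88.4, 49.0, -23.0, 3, 133, 89, 111], [672.3, -242.9, 113.1, 110.7, 36.5, 179, 124, 145, 142], [600.7, -81.3, 85.1, 51.3, 1.9, 435, 49, 77, 123], [574.7, -339.1, 121.7, 74.6, -88.1, 19, 0, 187, 118]]
goto off [-0.03  0.   -1.41] dr [ 0.01  0.04 -0.  ] j6 end ~ -0.38
```

step_arm(increments=[{"offset":[0,-0.03,-0.7],"dr":[0,0,0],"hand":0.2},{"offset":[0,-0.03,-1.2],"dr":[0,0,0],"hand":0.2},{"offset":[0,-0.03,-1.37],"dr":[0,0,0],"hand":0.2},{"offset":[0,-0.03,-1.37],"dr":[0,0,0],"hand":-1},{"offset":[0,-0.03,-1.37],"dr":[0,0,0],"hand":-1},{"offset":[0,-0.03,-1.37],"dr":[0,0,0],"hand":-1},{"offset":[0,-0.03,-1.37],"dr":[0,0,0],"hand":-1}], newtons=40)

```text
time: 18.75
position: [0.6688, -0.2444, 0.0869]
tcp_rot: [-0.016, 1.0, -0.001, 0.003]
wrist_force: [-0.7, -0.7, 7.0]
grip_width: 0.0201
gripper_force: 39.6
```

step_arm(increments=[{"offset":[0,0,0.4],"dr":[0,0,0],"hand":-1},{"offset":[0,0,1.2],"dr":[0,0,0],"hand":-1},{"offset":[0,0,1.2],"dr":[0,0,0],"hand":-1},{"offset":[0,0,1.2],"dr":[0,0,0],"hand":-1}])

```text
time: 19.25
position: [0.6675, -0.2436, 0.1439]
tcp_rot: [-0.016, 1.0, 0.0, 0.001]
wrist_force: [0.2, 0.8, -2.0]
grip_width: 0.0202
gripper_force: 39.3
```

```bash
python3 - <<'E'
from h import *
s=env.get_state(); print(s["grip_width"],s["wrist_force"],s["position"])
shot("wrist","t3")
goto(538.5,-189,100,181.9)
E
```

```text
0.020200939878003022 [ 0.15595528  0.77149622 -1.97895639] [ 0.66747907 -0.2435677   0.14392867]
goto off [-2.57  1.09 -0.86] dr [-0.01  0.01  0.  ] j6 end ~ -0.37
```

step_arm(increments=[{"offset":[-0.9,0.4,0],"dr":[0,0,0],"hand":-1},{"offset":[-1.8,0.8,0],"dr":[0,0,0],"hand":-1},{"offset":[-2.57,1.09,0],"dr":[0,0,0],"hand":-1},{"offset":[-2.57,1.09,-0.8],"dr":[0,0,0],"hand":-1},{"offset":[-2.57,1.09,-1.6],"dr":[0,0,0],"hand":-1},{"offset":[-2.57,1.09,-2.2],"dr":[0,0,0],"hand":-1},{"offset":[-2.57,1.09,-2.42],"dr":[0,0,0],"hand":-1},{"offset":[-2.57,1.09,-2.42],"dr":[0,0,0],"hand":-1}])

```text
time: 20.3
position: [0.5382, -0.1887, 0.0223]
tcp_rot: [-0.016, 1.0, 0.001, 0.0]
wrist_force: [-1.1, 0.1, -0.3]
grip_width: 0.0206
gripper_force: 40.5
```

step_arm(increments=[{"offset":[0,0,0],"dr":[0,0,0],"hand":0.2},{"offset":[0,0,0],"dr":[0,0,0],"hand":0.2},{"offset":[0,0,0.6],"dr":[0,0,0],"hand":0.2},{"offset":[0,0,1.6],"dr":[0,0,0],"hand":0.2},{"offset":[0,0,2.6],"dr":[0,0,0],"hand":0.2},{"offset":[0.6,-0.6,3.6],"dr":[0,0,0],"hand":0.3},{"offset":[1.2,-1,4],"dr":[0,0,0],"hand":0.3},{"offset":[1.2,-1,4],"dr":[0,0,0],"hand":0.3}])

```text
time: 21.3
position: [0.6019, -0.2414, 0.2257]
tcp_rot: [-0.016, 1.0, -0.001, 0.004]
wrist_force: [0.2, -0.4, -1.1]
grip_width: 0.0561
gripper_force: 0.0
```

```bash
python3 - <<'E'
from h import *
s=env.get_state(); print(s["grip_width"],s["position"])
c=cam("wrist"); im=shot("wrist","t4")
print("blue",[wrect(k,c,.017)+list(cv2.boundingRect(k)) for k in blobs(im,(95,100,50),(130,255,255),30)])
print("yellow",[wrect(k,c,.061)+list(cv2.boundingRect(k)) for k in blobs(im,(20,140,80),(32,255,255),60)])
u,v=map(int,proj("",[.669,-.243,.005],c)); print(u,v,cv2.cvtColor(im,cv2.COLOR_RGB2HSV)[v-20:v+21:10,u-20:u+21:10].tolist())
u,v=map(int,proj("",[.5385,-.189,.030],c)); print(u,v)
print("knobs",[wrect(k,c,.05)+list(cv2.boundingRect(k)) for k in blobs(im,(18,90,120),(30,255,255),40)])
E
```

```text
0.056056532797558005 [ 0.60189126 -0.24136463  0.225675  ]
blue [[634.1, -6.0, 63.1, 40.8, -88.2, 414, 178, 55, 32]]
yellow []
251 210 [[[8, 131, 154], [13, 103, 249], [10, 124, 242], [16, 92, 249], [9, 120, 235]], [[9, 128, 197], [9, 126, 203], [9, 127, 200], [8, 126, 201], [9, 131, 206]], [[15, 100, 247], [8, 130, 196], [9, 126, 202], [8, 125, 202], [8, 129, 203]], [[14, 103, 246], [9, 125, 238], [9, 127, 207], [9, 131, 203], [8, 128, 208]], [[14, 98, 247], [15, 100, 248], [8, 127, 200], [9, 130, 200], [8, 128, 201]]]
302 110
knobs [[872.3, -46.3, 90.3, 21.7, 64.6, 367, 348, 53, 29], [851.0, -393.8, 53.5, 16.1, -0.6, 128, 330, 14, 33], [757.8, 74.6, 36.2, 27.4, -56.0, 484, 284, 28, 25], [656.8, -485.8, 143.3, 54.0, -57.4, 0, 157, 91, 84], [558.0, -359.0, 30.8, 24.1, -88.2, 132, 113, 29, 24], [493.7, -478.3, 29.7, 18.2, 80.4, 8, 45, 31, 22], [621.0, -259.8, 659.6, 360.5, -84.5, 0, 0, 512, 332], [447.6, -462.0, 61.0, 7.7, -88.2, 0, 0, 63, 10]]
```

```bash
python3 - <<'E'
from h import *
goto(554,-343,86.5,181.9)
E
```

```text
goto off [-0.92 -2.06 -2.75] dr [0.   0.03 0.  ] j6 end ~ -0.59
```

step_arm(increments=[{"offset":[-0.5,-1,0],"dr":[0,0,0],"hand":0.3},{"offset":[-0.92,-2.06,0],"dr":[0,0,0],"hand":0.3},{"offset":[-0.92,-2.06,-1],"dr":[0,0,0],"hand":0.3},{"offset":[-0.92,-2.06,-2],"dr":[0,0,0],"hand":0.3},{"offset":[-0.92,-2.06,-2.6],"dr":[0,0,0],"hand":0.3},{"offset":[-0.92,-2.06,-2.73],"dr":[0,0,0],"hand":0.3},{"offset":[-0.92,-2.06,-2.73],"dr":[0,0,0],"hand":0.3}])

```text
time: 22.22
position: [0.5526, -0.3415, 0.0868]
tcp_rot: [-0.017, 1.0, 0.001, 0.001]
wrist_force: [0.1, 0.1, -0.1]
grip_width: 0.0557
gripper_force: 0.0
```

step_arm(increments=[{"offset":[0,0,0],"dr":[0,0,0],"hand":-1},{"offset":[0,0,0],"dr":[0,0,0],"hand":-1},{"offset":[0,0,0],"dr":[0,0,0],"hand":-1},{"offset":[0,0,0],"dr":[0,0,0],"hand":-1},{"offset":[0,0,0.5],"dr":[0,0,0],"hand":-1},{"offset":[0,0,1.2],"dr":[0,0,0],"hand":-1},{"offset":[0,0,1.2],"dr":[0,0,0],"hand":-1}])

```text
time: 23.1
position: [0.5547, -0.3435, 0.15]
tcp_rot: [-0.016, 1.0, -0.002, 0.004]
wrist_force: [0.7, -0.2, -1.6]
grip_width: 0.0201
gripper_force: 39.2
```

```bash
python3 - <<'E'
from h import *
goto(668,-243,145,181.9)
E
```

```text
goto off [ 2.27  2.01 -0.1 ] dr [0.02 0.04 0.  ] j6 end ~ -0.38
```

step_arm(increments=[{"offset":[0.8,0.7,0],"dr":[0,0,0],"hand":-1},{"offset":[1.6,1.4,0],"dr":[0,0,0],"hand":-1},{"offset":[2.27,2.01,0],"dr":[0,0,0],"hand":-1},{"offset":[2.27,2.01,0],"dr":[0,0,0],"hand":-1},{"offset":[2.27,2.01,-0.6],"dr":[0,0,0],"hand":-1},{"offset":[2.27,2.01,-1],"dr":[0,0,0],"hand":-1},{"offset":[2.27,2.01,-1.17],"dr":[0,0,0],"hand":-1},{"offset":[2.27,2.01,-1.17],"dr":[0,0,0],"hand":-1}])

```text
time: 24.1
position: [0.6654, -0.242, 0.0886]
tcp_rot: [-0.016, 1.0, 0.0, 0.001]
wrist_force: [-1.9, 1.0, 2.6]
grip_width: 0.02
gripper_force: 39.7
```

step_arm(increments=[{"offset":[0,0,0],"dr":[0,0,0],"hand":0.2},{"offset":[0,0,0],"dr":[0,0,0],"hand":0.2},{"offset":[0,0,0.8],"dr":[0,0,0],"hand":0.2},{"offset":[0,0,1.8],"dr":[0,0,0],"hand":0.2},{"offset":[-0.6,-0.6,2.8],"dr":[0,0,0],"hand":0.3},{"offset":[-1.5,-1.5,2.8],"dr":[0,0,0],"hand":0.3},{"offset":[-1.5,-1.5,2.8],"dr":[0,0,0],"hand":0.3},{"offset":[-1.5,-1.5,2.8],"dr":[0,0,0],"hand":0.3}])

```text
time: 25.1
position: [0.5912, -0.317, 0.2279]
tcp_rot: [-0.016, 1.0, 0.0, 0.001]
wrist_force: [-0.3, 0.7, 1.1]
grip_width: 0.0559
gripper_force: 0.0
```

```bash
python3 - <<'E'
from h import *
s=env.get_state(); print(s["grip_width"],s["position"])
c=cam("wrist"); im=shot("wrist","t5")
print("blue",[wrect(k,c,.017)+list(cv2.boundingRect(k)) for k in blobs(im,(95,100,50),(130,255,255),30)])
print("yellow",[wrect(k,c,.061)+list(cv2.boundingRect(k)) for k in blobs(im,(20,140,80),(32,255,255),60)])
print("knobs",[wrect(k,c,.103)+list(cv2.boundingRect(k)) for k in blobs(im,(18,90,120),(30,255,255),40)])
print("lids",[wrect(k,c,.081)+list(cv2.boundingRect(k)) for k in blobs(im,(5,100,60),(14,255,215),1000)])
goto(418.5,-293,86.5,181.9)
E
```

```text
0.05592719163933603 [ 0.59122755 -0.316994    0.22793987]
blue [[635.8, -12.8, 47.4, 39.2, -88.2, 469, 190, 43, 30], [554.5, -344.1, 63.0, 43.6, 34.4, 203, 100, 58, 64]]
yellow []
knobs [[803.6, -148.9, 91.5, 22.4, 51.6, 367, 342, 58, 41], [803.9, -464.7, 78.6, 27.3, -35.2, 91, 329, 39, 47], [763.8, -505.3, 26.1, 6.2, -43.0, 73, 319, 12, 18], [713.2, -522.1, 176.4, 40.3, -63.0, 0, 240, 137, 92], [549.9, -339.7, 18.3, 15.7, -56.6, 218, 123, 24, 25], [498.6, -457.9, 22.0, 16.1, 84.0, 80, 60, 27, 22], [585.0, -263.9, 492.6, 317.2, 86.8, 53, 0, 459, 334], [483.8, -473.1, 138.9, 75.8, -88.2, 0, 0, 152, 99]]
lids [[655.9, -251.2, 120.8, 113.0, 37.6, 266, 183, 106, 108], [586.4, -81.9, 89.2, 61.5, 1.8, 447, 133, 65, 86], [623.5, -550.6, 206.9, 58.4, -11.3, 0, 96, 56, 183], [550.2, -341.9, 102.8, 92.4, 47.7, 174, 80, 106, 107], [539.2, -213.8, 91.5, 91.3, 30.1, 314, 76, 95, 97], [458.4, -292.0, 108.7, 50.4, -88.2, 225, 0, 125, 63]]
goto off [-3.46  0.47 -2.82] dr [-0.01  0.01  0.  ] j6 end ~ -0.64
```

```bash
python3 - <<'E'
from h import *
goto(554.3,-343.8,30,214.4)
E
```

```text
goto off [-0.75 -0.55 -3.95] dr [-0.01  0.01  3.25] j6 end ~ -1.15
```

step_arm(increments=[{"offset":[-0.75,-0.55,0],"dr":[0,0,1],"hand":0},{"offset":[-0.75,-0.55,-0.5],"dr":[0,0,2],"hand":0},{"offset":[-0.75,-0.55,-1],"dr":[0,0,3],"hand":0},{"offset":[-0.75,-0.55,-1.5],"dr":[0,0,3.25],"hand":0},{"offset":[-0.75,-0.55,-2],"dr":[0,0,3.25],"hand":0},{"offset":[-0.75,-0.55,-2],"dr":[0,0,3.25],"hand":0}])

```text
time: 25.9
position: [0.5535, -0.3417, 0.1251]
tcp_rot: [-0.297, 0.955, 0.003, -0.0]
wrist_force: [0.5, 0.4, 0.1]
grip_width: 0.0428
gripper_force: 0.0
```

```bash
python3 - <<'E'
from h import *
c=cam("wrist"); im=shot("wrist","t6")
print("blue",[wrect(k,c,.017)+list(cv2.boundingRect(k)) for k in blobs(im,(95,100,50),(130,255,255),30)])
print("post",[wrect(k,c,.061)+list(cv2.boundingRect(k)) for k in blobs(im,(18,90,120),(30,255,255),40)])
goto(554.3,-343.8,30,214.4)
E
```

```text
blue [[554.5, -345.2, 63.5, 43.1, 34.4, 225, 148, 50, 70]]
post [[608.4, -178.4, 62.4, 16.8, 72.8, 357, 324, 41, 49], [720.6, -349.1, 53.9, 16.3, -4.3, 113, 324, 38, 44], [568.1, -171.5, 25.0, 6.1, 79.1, 402, 311, 16, 22], [715.8, -389.1, 25.2, 6.6, -10.2, 91, 311, 16, 22], [592.8, -283.3, 22.7, 19.6, -30.1, 268, 262, 33, 22], [530.6, -221.1, 23.2, 9.8, -67.2, 380, 253, 29, 13], [551.0, -347.3, 26.5, 16.9, 33.6, 238, 176, 24, 35], [659.2, -451.5, 172.1, 114.8, -32.2, 0, 166, 181, 154], [515.8, -214.9, 212.1, 149.1, 47.7, 295, 132, 217, 208], [572.7, -457.0, 23.5, 4.8, -61.9, 85, 130, 35, 8], [403.0, -276.9, 40.8, 26.4, -42.0, 430, 52, 63, 44], [496.0, -478.9, 22.4, 12.3, -55.4, 107, 0, 37, 23]]
goto off [ 0.   -0.02 -1.94] dr [-0.02  0.   -0.01] j6 end ~ -1.15
```

step_arm(increments=[{"offset":[0,-0.02,-0.8],"dr":[0,0,0],"hand":0},{"offset":[0,-0.02,-1.5],"dr":[0,0,0],"hand":0},{"offset":[0,-0.02,-1.93],"dr":[0,0,0],"hand":0},{"offset":[0,-0.02,-1.93],"dr":[0,0,0],"hand":0},{"offset":[0,-0.02,-1.93],"dr":[0,0,0],"hand":-1},{"offset":[0,-0.02,-1.93],"dr":[0,0,0],"hand":-1},{"offset":[0,-0.02,-1.93],"dr":[0,0,0],"hand":-1},{"offset":[0,-0.02,-1.93],"dr":[0,0,0],"hand":-1}], newtons=50)

```text
time: 26.95
position: [0.5553, -0.3458, 0.0337]
tcp_rot: [-0.296, 0.955, -0.001, 0.003]
wrist_force: [0.7, 1.8, 6.6]
grip_width: 0.0173
gripper_force: 50.2
```

step_arm(increments=[{"offset":[0,0,0.8],"dr":[0,0,0],"hand":-1},{"offset":[0,0,1.8],"dr":[0,0,0],"hand":-1},{"offset":[0,0,2.8],"dr":[0,0,0],"hand":-1},{"offset":[0,0,3],"dr":[0,0,0],"hand":-1},{"offset":[0,0,3],"dr":[0,0,0],"hand":-1}])

```text
time: 27.58
position: [0.5539, -0.3452, 0.1814]
tcp_rot: [-0.296, 0.955, 0.0, 0.001]
wrist_force: [-0.2, -0.7, -3.5]
grip_width: 0.0171
gripper_force: 49.6
```

```bash
python3 - <<'E'
from h import *
s=env.get_state(); print(s["grip_width"],s["wrist_force"],s["position"])
goto(619,-11.4,110,181.9)
c=cam("wrist"); im=shot("wrist","t7"); z=s["position"][2]-.025+.012
print("blue",[wrect(k,c,z)+list(cv2.boundingRect(k)) for k in blobs(im,(95,100,50),(130,255,255),30)])
E
```

```text
0.017081629043246685 [-0.1941305  -0.70791392 -3.46774351] [ 0.55392055 -0.3451733   0.18137744]
goto off [ 1.3   6.68 -1.43] dr [-0.01  0.02 -3.25] j6 end ~ -0.05
blue [[540.5, -354.2, 42.2, 35.9, -55.7, 217, 169, 76, 62]]
```

step_arm(increments=[{"offset":[0.3,1,0],"dr":[0,0,-1],"hand":-1},{"offset":[0.6,2,0],"dr":[0,0,-2],"hand":-1},{"offset":[0.8,3,0],"dr":[0,0,-3],"hand":-1},{"offset":[1,4,0],"dr":[0,0,-3.25],"hand":-1},{"offset":[1.2,5,0],"dr":[0,0,-3.25],"hand":-1},{"offset":[1.3,6,0],"dr":[0,0,-3.25],"hand":-1},{"offset":[1.3,6.68,-0.8],"dr":[0,0,-3.25],"hand":-1},{"offset":[1.3,6.68,-1.43],"dr":[0,0,-3.25],"hand":-1}])

```text
time: 28.62
position: [0.6166, -0.0077, 0.106]
tcp_rot: [-0.019, 1.0, 0.001, -0.001]
wrist_force: [0.1, -1.0, -4.2]
grip_width: 0.0174
gripper_force: 49.9
```

step_arm(increments=[{"offset":[0,0,0],"dr":[0,0,0],"hand":-1},{"offset":[0,0,0],"dr":[0,0,0],"hand":-1}])

```text
time: 28.88
position: [0.6187, -0.0115, 0.1097]
tcp_rot: [-0.016, 1.0, 0.0, 0.001]
wrist_force: [0.4, -0.1, -3.0]
grip_width: 0.0172
gripper_force: 49.9
```

```bash
python3 - <<'E'
from h import *
s=env.get_state(); print(s["grip_width"],s["wrist_force"],s["position"])
goto(619,-11.4,51,181.9)
c=cam("wrist"); im=shot("wrist","t8"); z=s["position"][2]-.0287+.012
for zz in (z,.022): print("blue",[wrect(k,c,zz)+list(cv2.boundingRect(k)) for k in blobs(im,(95,100,50),(130,255,255),30)])
E
```

```text
0.017210067904469516 [ 0.447783   -0.11796573 -3.01649111] [ 0.61873774 -0.01151816  0.10970591]
goto off [ 0.01  0.   -1.17] dr [-0.    0.01  0.  ] j6 end ~ -0.05
blue [[603.8, -11.8, 43.5, 36.8, -88.2, 216, 169, 78, 62]]
blue [[626.7, -10.9, 62.9, 53.2, -88.2, 216, 169, 78, 62]]
```

View pics/t8.png

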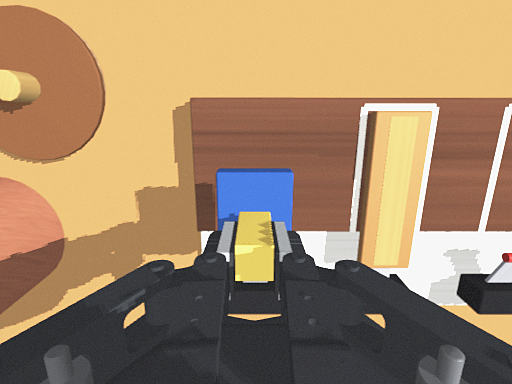

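step_arm(increments=[{"offset":[0,0,-0.5],"dr":[0,0,0],"hand":-1},{"offset":[0,0,-0.8],"dr":[0,0,0],"hand":-1},{"offset":[0,0,-1],"dr":[0,0,0],"hand":-1},{"offset":[0,0,-1.1],"dr":[0,0,0],"hand":-1},{"offset":[0,0,-1.15],"dr":[0,0,0],"hand":-1},{"offset":[0,0,-1.15],"dr":[0,0,0],"hand":-1}])

```text
time: 29.68
position: [0.6193, -0.0111, 0.0529]
tcp_rot: [-0.016, 1.0, 0.0, 0.002]
wrist_force: [0.4, 0.5, -2.7]
grip_width: 0.0169
gripper_force: 50.0
```

step_arm(increments=[{"offset":[0,0,-0.04],"dr":[0,0,0],"hand":-1},{"offset":[0,0,-0.04],"dr":[0,0,0],"hand":-1},{"offset":[0,0,-0.04],"dr":[0,0,0],"hand":-1}])

```text
time: 30.05
position: [0.6191, -0.0111, 0.0508]
tcp_rot: [-0.016, 1.0, 0.0, 0.002]
wrist_force: [0.1, 0.8, -3.1]
grip_width: 0.017
gripper_force: 50.0
```

step_arm(increments=[{"offset":[0,0,-0.02],"dr":[0,0,0],"hand":-1},{"offset":[0,0,-0.04],"dr":[0,0,0],"hand":-1},{"offset":[0,0,-0.04],"dr":[0,0,0],"hand":-1}])

```text
time: 30.42
position: [0.6192, -0.0111, 0.0507]
tcp_rot: [-0.017, 1.0, 0.0, 0.002]
wrist_force: [-4.1, 1.4, 9.5]
grip_width: 0.0169
gripper_force: 51.7
```

step_arm(increments=[{"offset":[0,0,0.02],"dr":[0,0,0],"hand":0},{"offset":[0,0,0.02],"dr":[0,0,0],"hand":0},{"offset":[0,0,0.3],"dr":[0,0,0],"hand":0},{"offset":[0,0,1.2],"dr":[0,0,0],"hand":0},{"offset":[0,0,2.2],"dr":[0,0,0],"hand":0},{"offset":[-1,0,3],"dr":[0,0,0],"hand":0},{"offset":[-1.4,1,3],"dr":[0,0,0],"hand":0},{"offset":[-1.4,1,3],"dr":[0,0,0],"hand":0}])

```text
time: 31.42
position: [0.5479, 0.041, 0.2007]
tcp_rot: [-0.018, 1.0, 0.0, 0.002]
wrist_force: [0.3, -0.0, 0.2]
grip_width: 0.0425
gripper_force: 0.0
```

```bash
python3 - <<'E'
from h import *
c=cam("wrist"); im=shot("wrist","q1"); print(env.get_state()["position"])
print("blue",[wrect(k,c,.034)+list(cv2.boundingRect(k)) for k in blobs(im,(95,100,50),(130,255,255),30)])
print("stripe",[wrect(k,c,.032) for k in blobs(im,(18,90,150),(28,255,255),400)])
print("red",[(wrect(k,c,.039),cv2.contourArea(k)) for k in blobs(im,(0,150,120),(4,255,255),20)])
print("post",[wrect(k,c,.078)+list(cv2.boundingRect(k)) for k in blobs(im,(18,90,120),(30,255,255),40)])
c=cam("side"); im=shot("side","q1s")
g=blobs(im,(50,80,60),(80,255,255)); print([cv2.boundingRect(k) for k in g])
E
```

```text
[0.54882336 0.03988295 0.20009407]
blue [[617.4, -8.9, 65.7, 59.4, 2.0, 182, 201, 53, 54]]
stripe [[775.3, 197.9, 69.6, 23.3, 40.0], [729.7, 48.3, 129.9, 22.3, -88.0], [704.8, 342.4, 125.1, 49.2, 15.4], [609.5, 317.6, 126.2, 34.3, 4.9], [613.1, 94.3, 128.6, 29.1, -6.7], [541.6, -185.5, 34.2, 20.7, -74.6], [499.2, -34.0, 669.9, 327.0, -67.2]]
red [([668.8, -1.6, 9.7, 6.6, -88.0], 36.0)]
post [[731.7, 174.3, 59.3, 19.9, 40.0, 358, 324, 32, 38], [721.1, -70.5, 18.5, 11.3, -20.8, 139, 324, 12, 15], [699.9, 216.2, 28.8, 7.7, 49.7, 403, 312, 14, 20], [711.6, -122.3, 28.8, 7.8, -45.3, 92, 312, 14, 20], [692.9, 46.8, 110.7, 19.0, -88.0, 203, 304, 104, 16], [671.7, 297.4, 106.6, 41.9, 15.4, 471, 254, 41, 85], [590.5, 276.3, 107.5, 29.2, 4.9, 471, 178, 41, 101], [593.6, 86.0, 109.5, 24.8, -6.7, 291, 175, 32, 102], [532.7, -152.4, 29.1, 17.6, -74.6, 29, 147, 31, 21], [496.6, -23.3, 570.8, 278.6, -67.2, 0, 0, 512, 338]]
[(207, 336, 21, 22), (75, 234, 41, 52)]
```

step_arm(increments=[{"offset":[0.4,0,0],"dr":[0,0,0],"hand":0},{"offset":[1.4,-1,-0.8],"dr":[0,0,0],"hand":0},{"offset":[1.4,-1,-1],"dr":[0,0,0],"hand":0},{"offset":[1.4,-1,-2],"dr":[0,0,0],"hand":0},{"offset":[1.4,-1,-2.9],"dr":[0,0,0],"hand":0},{"offset":[1.4,-1,-2.97],"dr":[0,0,0],"hand":0},{"offset":[1.4,-1,-2.97],"dr":[0,0,0],"hand":-1},{"offset":[1.4,-1,-2.97],"dr":[0,0,0],"hand":-1}])

```text
time: 32.52
position: [0.6206, -0.0114, 0.0523]
tcp_rot: [-0.016, 1.0, -0.0, 0.003]
wrist_force: [0.4, -0.3, -3.1]
grip_width: 0.017
gripper_force: 51.0
```

step_arm(increments=[{"offset":[0,0,0],"dr":[0,0,0],"hand":-1},{"offset":[0,0,0],"dr":[0,0,0],"hand":-1},{"offset":[0,0,0.5],"dr":[0,0,0],"hand":-1},{"offset":[0,0,1],"dr":[0,0,0],"hand":-1},{"offset":[0.66,0.02,1],"dr":[0,0,0],"hand":-1},{"offset":[0.66,0.02,1],"dr":[0,0,0],"hand":-1},{"offset":[0.66,0.02,1],"dr":[0,0,0],"hand":-1}])

```text
time: 33.4
position: [0.6509, -0.01, 0.0993]
tcp_rot: [-0.017, 1.0, 0.0, 0.0]
wrist_force: [-0.6, 0.3, -3.4]
grip_width: 0.017
gripper_force: 51.0
```

step_arm(increments=[{"offset":[0,0,-0.4],"dr":[0,0,0],"hand":-1},{"offset":[0,0,-0.7],"dr":[0,0,0],"hand":-1},{"offset":[0,0,-0.88],"dr":[0,0,0],"hand":-1},{"offset":[0,0,-0.95],"dr":[0,0,0],"hand":-1},{"offset":[0,0,-0.98],"dr":[0,0,0],"hand":-1},{"offset":[0,0,-0.98],"dr":[0,0,0],"hand":-1}])

```text
time: 34.15
position: [0.6523, -0.0102, 0.052]
tcp_rot: [-0.016, 1.0, 0.0, 0.002]
wrist_force: [-2.2, 0.6, 1.1]
grip_width: 0.0173
gripper_force: 51.5
```

Contact; release and look.

step_arm(increments=[{"offset":[0,0,0],"dr":[0,0,0],"hand":0},{"offset":[0,0,0],"dr":[0,0,0],"hand":0},{"offset":[0,0,0.3],"dr":[0,0,0],"hand":0},{"offset":[0,0,1.2],"dr":[0,0,0],"hand":0},{"offset":[0,0,2.2],"dr":[0,0,0],"hand":0},{"offset":[-1,0.5,3.5],"dr":[0,0,0],"hand":0},{"offset":[-2,1,4],"dr":[0,0,0],"hand":0},{"offset":[-2,1,4],"dr":[0,0,0],"hand":0}])

```text
time: 35.15
position: [0.5511, 0.0409, 0.2554]
tcp_rot: [-0.017, 1.0, 0.0, 0.004]
wrist_force: [1.1, 0.4, -0.2]
grip_width: 0.0426
gripper_force: 0.0
```

```bash
python3 - <<'E'
from h import *
c=cam("wrist"); im=shot("wrist","q2"); print(env.get_state()["position"])
print("blue",[wrect(k,c,.034)+list(cv2.boundingRect(k)) for k in blobs(im,(100,150,50),(130,255,255),30)])
print("stripe",[wrect(k,c,.032) for k in blobs(im,(18,90,150),(28,255,255),400)])
print("red",[(wrect(k,c,.039),cv2.contourArea(k)) for k in blobs(im,(0,150,120),(4,255,255),10)])
u,v=proj("",[.652,-.0103,.034],c); print(u,v); 
e=proj("",[.652+.032,-.009,.034],c); print("far edge expected",e, "housing",proj("",[.703,-.009,.036],c))
x=cv2.cvtColor(im,cv2.COLOR_RGB2HSV); print(x[int(e[1])-16:int(e[1])+16:2,int(e[0])].tolist())
E
```

```text
[0.55032424 0.04139808 0.25567869]
blue [[648.2, -9.7, 64.9, 42.9, 0.6, 198, 208, 33, 45], [625.9, -34.5, 38.2, 11.5, -18.7, 193, 203, 12, 26]]
stripe [[756.3, 44.4, 146.9, 69.9, -88.1], [608.4, 322.7, 124.7, 31.8, 1.8], [613.7, 100.0, 125.7, 24.6, 3.0], [576.3, 52.0, 760.1, 428.1, -89.9]]
red [([661.7, 210.5, 25.0, 6.0, -88.1], 71.0)]
213.733588317327 232.865730562585
far edge expected (np.float64(214.75894949593058), np.float64(254.09305473714213)) housing (np.float64(214.6129895191961), np.float64(267.01454233090425))
[[23, 148, 210], [26, 144, 255], [30, 123, 255], [30, 124, 255], [30, 121, 255], [30, 128, 255], [30, 130, 255], [30, 130, 255], [18, 19, 230], [112, 12, 241], [109, 12, 239], [114, 16, 227], [130, 25, 31], [132, 31, 41], [108, 27, 47], [145, 27, 57]]
```

```bash
python3 - <<'E'
from h import *
goto(480,438,120,181.9)
E
```

```text
goto off [-1.41  7.93 -2.71] dr [-0.    0.04 -0.01] j6 end ~ 0.71
```

step_arm(increments=[{"offset":[-0.5,1.2,0],"dr":[0,0,0],"hand":-1},{"offset":[-1,2.4,0],"dr":[0,0,0],"hand":-1},{"offset":[-1.41,4,0],"dr":[0,0,0],"hand":-1},{"offset":[-1.41,5.5,0],"dr":[0,0,0],"hand":-1},{"offset":[-1.41,7,0],"dr":[0,0,0],"hand":-1},{"offset":[-1.41,7.93,-1],"dr":[0,0,0],"hand":-1},{"offset":[-1.41,7.93,-2],"dr":[0,0,0],"hand":-1},{"offset":[-1.41,7.93,-2],"dr":[0,0,0],"hand":-1}])

```text
time: 36.2
position: [0.4798, 0.4368, 0.1459]
tcp_rot: [-0.017, 1.0, -0.002, -0.001]
wrist_force: [-1.0, -1.1, 0.1]
grip_width: 0.0001
gripper_force: 0.0
```

```bash
python3 - <<'E'
from h import *
s=env.get_state(); print(s["position"],s["tcp_rot"]); c=cam("wrist"); im=shot("wrist","g1")
for z in (.035,.045): print("green",[wrect(k,c,z)+list(cv2.boundingRect(k)) for k in blobs(im,(50,80,60),(80,255,255))])
E
```

```text
[0.47977468 0.43678359 0.14592922] [-0.01745654  0.99984495 -0.00183797 -0.00140481]
green [[484.8, 436.1, 38.5, 37.3, 2.0, 233, 169, 42, 42]]
green [[482.0, 436.1, 37.0, 35.9, 2.0, 233, 169, 42, 42]]
```

step_arm(increments=[{"offset":[0.05,-0.02,-0.8],"dr":[0,0,0],"hand":-1},{"offset":[0.05,-0.02,-1.5],"dr":[0,0,0],"hand":-1},{"offset":[0.05,-0.02,-1.85],"dr":[0,0,0],"hand":-1},{"offset":[0.05,-0.02,-1.95],"dr":[0,0,0],"hand":-1},{"offset":[0.05,-0.02,-1.98],"dr":[0,0,0],"hand":-1},{"offset":[0.05,-0.02,-1.98],"dr":[0,0,0],"hand":-1}])

```text
time: 37.0
position: [0.485, 0.4359, 0.0537]
tcp_rot: [-0.016, 1.0, 0.001, 0.002]
wrist_force: [0.9, 0.3, 0.5]
grip_width: -0.0
gripper_force: 0.0
```

step_arm(increments=[{"offset":[-0.04,0,-0.06],"dr":[0,0,0],"hand":-1},{"offset":[-0.04,0,-0.12],"dr":[0,0,0],"hand":-1},{"offset":[-0.04,0,-0.18],"dr":[0,0,0],"hand":-1},{"offset":[-0.04,0,-0.18],"dr":[0,0,0],"hand":-1}])

```text
time: 37.5
position: [0.483, 0.4361, 0.0459]
tcp_rot: [-0.017, 1.0, 0.001, 0.003]
wrist_force: [-1.8, -2.5, 15.3]
grip_width: 0.0
gripper_force: 7.4
```

step_arm(increments=[{"offset":[0,0,-0.04],"dr":[0,0,0],"hand":-1},{"offset":[0,0,-0.04],"dr":[0,0,0],"hand":-1}])

```text
time: 37.75
position: [0.483, 0.4362, 0.0457]
tcp_rot: [-0.017, 1.0, 0.001, 0.003]
wrist_force: [-4.8, -4.4, 24.3]
grip_width: -0.0
gripper_force: 12.3
```

step_arm(increments=[{"offset":[0,0,0.3],"dr":[0,0,0],"hand":-1},{"offset":[0,0,1.3],"dr":[0,0,0],"hand":-1},{"offset":[0,0,2.5],"dr":[0,0,0],"hand":-1},{"offset":[0.8,-1.2,3.5],"dr":[0,0,0],"hand":-0.5},{"offset":[1.4,-2.5,4],"dr":[0,0,0],"hand":0},{"offset":[1.4,-4,4],"dr":[0,0,0],"hand":0},{"offset":[1.4,-5.5,4],"dr":[0,0,0],"hand":0},{"offset":[1.4,-7.9,4],"dr":[0,0,0],"hand":0}])

```text
time: 38.75
position: [0.5497, 0.1534, 0.2389]
tcp_rot: [-0.017, 1.0, 0.0, 0.001]
wrist_force: [2.2, 0.2, 0.4]
grip_width: 0.0425
gripper_force: 0.0
```

step_arm(increments=[{"offset":[0,0,0],"dr":[0,0,0],"hand":0},{"offset":[0,0,0],"dr":[0,0,0],"hand":0},{"offset":[0,0,0],"dr":[0,0,0],"hand":0}])

```text
time: 39.12
position: [0.5497, 0.1567, 0.2389]
tcp_rot: [-0.017, 1.0, 0.0, 0.001]
wrist_force: [-0.0, -0.1, 0.0]
grip_width: 0.0429
gripper_force: 0.0
```

```bash
python3 - <<'E'
from h import *
c=cam("wrist"); im=shot("wrist","q3"); print(env.get_state()["position"])
print("blue",[wrect(k,c,.034)+list(cv2.boundingRect(k)) for k in blobs(im,(100,150,50),(130,255,255),30)])
print("stripe",[wrect(k,c,.032)+list(cv2.boundingRect(k)) for k in blobs(im,(19,90,150),(28,255,255),400)])
print("red",[(wrect(k,c,.039),cv2.contourArea(k)) for k in blobs(im,(0,150,120),(4,255,255),10)])
x=cv2.cvtColor(im,cv2.COLOR_RGB2HSV)
for P in [(.608,.3184),(.6154,.0985)]:
    u,v=map(int,proj("",[*P,.032],c)); print(u,v,x[v,max(0,u-22):u+23:2,0].tolist())
goto(652,-10.2,51.5,181.9)
E
```

```text
[0.54967297 0.15682    0.23888989]
blue [[649.2, -8.7, 64.8, 48.6, 2.0, 102, 212, 43, 47], [628.9, 22.8, 34.3, 4.1, 2.4, 145, 209, 6, 26], [611.3, -5.2, 53.2, 2.7, -88.0, 103, 207, 43, 3]]
stripe [[744.1, 163.7, 146.5, 51.9, -88.1, 202, 285, 105, 33], [713.8, -103.3, 240.0, 49.4, -53.9, 0, 232, 130, 92], [610.4, 319.0, 122.5, 21.4, 1.9, 366, 168, 28, 91], [615.2, 99.2, 121.9, 21.6, 1.9, 197, 166, 20, 91], [518.9, 186.3, 674.2, 354.2, 83.4, 0, 0, 512, 296]]
red [([662.2, 205.7, 14.5, 7.2, -88.1], 54.5)]
378 213 [30, 12, 13, 14, 17, 17, 17, 17, 24, 23, 25, 24, 23, 24, 24, 25, 17, 17, 17, 17, 108, 90, 9]
206 213 [8, 0, 24, 90, 16, 17, 17, 17, 24, 24, 24, 24, 23, 24, 24, 25, 16, 17, 17, 18, 13, 8, 90]
goto off [ 2.05 -3.34 -3.75] dr [-0.    0.01 -0.01] j6 end ~ -0.05
```

step_arm(increments=[{"offset":[1,-1,0],"dr":[0,0,0],"hand":0},{"offset":[2.05,-2,0],"dr":[0,0,0],"hand":0},{"offset":[2.05,-3.34,-0.5],"dr":[0,0,0],"hand":0},{"offset":[2.05,-3.34,-1.2],"dr":[0,0,0],"hand":0},{"offset":[2.05,-3.34,-1.6],"dr":[0,0,0],"hand":0},{"offset":[2.05,-3.34,-2.5],"dr":[0,0,0],"hand":0},{"offset":[2.05,-3.34,-3.4],"dr":[0,0,0],"hand":0},{"offset":[2.05,-3.34,-3.73],"dr":[0,0,0],"hand":0}])

```text
time: 40.17
position: [0.6503, -0.0099, 0.0493]
tcp_rot: [-0.018, 1.0, 0.001, -0.001]
wrist_force: [0.3, -0.6, 0.5]
grip_width: 0.0429
gripper_force: 0.0
```

step_arm(increments=[{"offset":[0,0,0],"dr":[0,0,0],"hand":-1},{"offset":[0,0,0],"dr":[0,0,0],"hand":-1},{"offset":[0,0,0],"dr":[0,0,0],"hand":-1},{"offset":[0,0,0],"dr":[0,0,0],"hand":-1}])

```text
time: 40.67
position: [0.6531, -0.0119, 0.0537]
tcp_rot: [-0.016, 1.0, 0.0, 0.002]
wrist_force: [1.0, 0.5, -2.6]
grip_width: 0.017
gripper_force: 51.7
```

step_arm(increments=[{"offset":[0,0,0.8],"dr":[0,0,0],"hand":-1},{"offset":[0,0,1.8],"dr":[0,0,0],"hand":-1},{"offset":[0,0,2.8],"dr":[0,0,0],"hand":-1},{"offset":[-0.6,-0.8,2.8],"dr":[0,0,0],"hand":-1},{"offset":[-1.2,-2,2.8],"dr":[0,0,0],"hand":-1},{"offset":[-1.8,-3.5,2.8],"dr":[0,0,0],"hand":-1},{"offset":[-2,-5,2.8],"dr":[0,0,0],"hand":-1},{"offset":[-2,-6.6,2.8],"dr":[0,0,0],"hand":-1}])

```text
time: 41.68
position: [0.5545, -0.291, 0.1936]
tcp_rot: [-0.016, 1.0, -0.0, 0.002]
wrist_force: [1.3, -0.8, -3.5]
grip_width: 0.0171
gripper_force: 51.6
```

step_arm(increments=[{"offset":[0,0,0],"dr":[0,0,0],"hand":-1},{"offset":[0,0,0],"dr":[0,0,0],"hand":-1},{"offset":[0,0,0],"dr":[0,0,0],"hand":-1}])

```text
time: 42.05
position: [0.5556, -0.288, 0.1928]
tcp_rot: [-0.017, 1.0, 0.0, 0.001]
wrist_force: [-1.5, -0.3, -3.1]
grip_width: 0.0172
gripper_force: 51.7
```

```bash
python3 - <<'E'
from h import *
goto(554,-343.3,100,181.9); goto(554,-343.3,35.5,181.9)
E
```

```text
goto off [-0.03 -1.11 -1.86] dr [-0.    0.02 -0.01] j6 end ~ -0.59
goto off [-0.03 -1.11 -3.15] dr [-0.    0.02 -0.01] j6 end ~ -0.59
```

step_arm(increments=[{"offset":[-0.03,-0.6,0],"dr":[0,0,0],"hand":-1},{"offset":[-0.03,-1.11,0],"dr":[0,0,0],"hand":-1},{"offset":[-0.03,-1.11,-0.4],"dr":[0,0,0],"hand":-1},{"offset":[-0.03,-1.11,-1.2],"dr":[0,0,0],"hand":-1},{"offset":[-0.03,-1.11,-2],"dr":[0,0,0],"hand":-1},{"offset":[-0.03,-1.11,-2.7],"dr":[0,0,0],"hand":-1},{"offset":[-0.03,-1.11,-3.05],"dr":[0,0,0],"hand":-1},{"offset":[-0.03,-1.11,-3.1],"dr":[0,0,0],"hand":-1}])

```text
time: 43.05
position: [0.5542, -0.3436, 0.0374]
tcp_rot: [-0.017, 1.0, 0.001, 0.001]
wrist_force: [-0.2, 0.3, -3.5]
grip_width: 0.0173
gripper_force: 51.8
```

step_arm(increments=[{"offset":[0,0,0],"dr":[0,0,0],"hand":-1},{"offset":[0,0,0],"dr":[0,0,0],"hand":-1}])

```text
time: 43.3
position: [0.555, -0.3455, 0.0393]
tcp_rot: [-0.017, 1.0, -0.001, 0.002]
wrist_force: [-0.2, -0.9, -3.2]
grip_width: 0.0173
gripper_force: 51.8
```

step_arm(increments=[{"offset":[0,0.02,-0.04],"dr":[0,0,0],"hand":-1},{"offset":[0,0.02,-0.07],"dr":[0,0,0],"hand":-1},{"offset":[0,0.02,-0.07],"dr":[0,0,0],"hand":-1}])

```text
time: 43.68
position: [0.5545, -0.3442, 0.0363]
tcp_rot: [-0.016, 1.0, -0.001, 0.002]
wrist_force: [-2.8, 1.9, 6.3]
grip_width: 0.017
gripper_force: 53.0
```

step_arm(increments=[{"offset":[0,0,0.02],"dr":[0,0,0],"hand":0},{"offset":[0,0,0.02],"dr":[0,0,0],"hand":0},{"offset":[0,0,0.4],"dr":[0,0,0],"hand":0},{"offset":[0,0,1.4],"dr":[0,0,0],"hand":0},{"offset":[0,0,2.4],"dr":[0,0,0],"hand":0},{"offset":[0,0.7,3.2],"dr":[0,0,0],"hand":0},{"offset":[0,1.5,3.4],"dr":[0,0,0],"hand":0.2},{"offset":[0,1.5,3.4],"dr":[0,0,0],"hand":0.2}])

```text
time: 44.68
position: [0.5548, -0.2668, 0.2061]
tcp_rot: [-0.018, 1.0, -0.0, 0.003]
wrist_force: [0.4, -0.5, 0.2]
grip_width: 0.0515
gripper_force: 0.0
```

step_arm(increments=[{"offset":[0,0,0],"dr":[0,0,0],"hand":0.2},{"offset":[0,0,0],"dr":[0,0,0],"hand":0.2}])

```text
time: 44.92
position: [0.5537, -0.2695, 0.2032]
tcp_rot: [-0.016, 1.0, 0.0, 0.001]
wrist_force: [-0.8, 0.2, -0.7]
grip_width: 0.0512
gripper_force: 0.0
```

```bash
python3 - <<'E'
from h import *
c=cam("wrist"); im=shot("wrist","r1"); print(env.get_state()["position"])
print("blue",[wrect(k,c,.017)+list(cv2.boundingRect(k)) for k in blobs(im,(95,100,50),(130,255,255),60)])
print("lids",[wrect(k,c,.015)+list(cv2.boundingRect(k)) for k in blobs(im,(5,100,60),(14,255,215),1500)])
print("knobs",[wrect(k,c,.035)+list(cv2.boundingRect(k)) for k in blobs(im,(18,90,120),(30,255,255),100)])
print(proj("",[.5385,-.189,.037],c))
goto(538.5,-189,22.5,181.9)
E
```

```text
[ 0.55371391 -0.26959951  0.20321326]
blue [[635.8, -5.6, 63.3, 40.4, -88.2, 438, 224, 57, 31], [552.9, -343.3, 62.9, 44.2, 1.8, 169, 137, 41, 55]]
lids [[669.1, -442.6, 77.2, 56.2, -22.7, 84, 222, 60, 53], [688.1, -244.2, 149.5, 122.6, 1.7, 223, 216, 94, 105], [600.6, -4.5, 120.8, 112.7, -88.2, 416, 166, 96, 89], [584.3, -324.4, 119.6, 48.4, -24.1, 169, 136, 61, 92], [533.1, -374.6, 97.6, 69.7, -30.9, 119, 117, 87, 75], [542.1, -190.2, 112.7, 111.8, 7.9, 274, 109, 99, 98], [428.6, -297.7, 141.0, 88.7, -88.2, 161, 0, 139, 94]]
knobs [[780.9, -99.5, 75.9, 24.6, 34.8, 365, 325, 31, 44], [772.2, -418.8, 29.8, 26.3, -88.3, 122, 325, 22, 18], [727.9, 47.1, 59.3, 30.5, 56.4, 478, 306, 34, 27], [732.1, -313.6, 49.7, 25.2, -82.9, 193, 302, 43, 18], [707.6, -234.8, 41.9, 26.4, 7.0, 267, 279, 23, 30], [718.6, -537.0, 151.7, 31.1, -52.8, 0, 264, 79, 70], [653.3, -380.0, 63.2, 60.1, 88.9, 129, 227, 56, 46], [622.2, -494.4, 132.1, 56.9, -65.1, 5, 180, 113, 61], [550.3, -341.2, 25.7, 23.1, 44.1, 172, 158, 25, 24], [490.9, -491.1, 31.3, 19.7, -88.2, 24, 94, 32, 21], [531.3, -159.2, 335.9, 290.2, -88.2, 199, 0, 313, 274], [404.2, -298.8, 27.2, 26.7, 1.8, 214, 0, 29, 33], [412.4, -468.9, 137.8, 51.3, -70.8, 0, 0, 119, 71]]
(np.float64(329.26063529299086), np.float64(159.4417790747506))
goto off [-0.3   1.61 -3.61] dr [-0.01  0.01  0.01] j6 end ~ -0.37
```

step_arm(increments=[{"offset":[-0.29,0.8,0],"dr":[0,0,0],"hand":0.2},{"offset":[-0.29,1.6,0],"dr":[0,0,0],"hand":0.2},{"offset":[-0.29,1.6,-0.9],"dr":[0,0,0],"hand":0.2},{"offset":[-0.29,1.6,-1.8],"dr":[0,0,0],"hand":0.2},{"offset":[-0.29,1.6,-2.7],"dr":[0,0,0],"hand":0.2},{"offset":[-0.29,1.6,-3.4],"dr":[0,0,0],"hand":0.2},{"offset":[-0.29,1.6,-3.61],"dr":[0,0,0],"hand":0.2},{"offset":[-0.29,1.6,-3.61],"dr":[0,0,0],"hand":0.2}])

```text
time: 45.98
position: [0.5393, -0.1891, 0.0233]
tcp_rot: [-0.016, 1.0, 0.001, 0.001]
wrist_force: [-0.2, -0.0, 1.3]
grip_width: 0.0511
gripper_force: 0.0
```

step_arm(increments=[{"offset":[0,0,0],"dr":[0,0,0],"hand":-1},{"offset":[0,0,0],"dr":[0,0,0],"hand":-1},{"offset":[0,0,0],"dr":[0,0,0],"hand":-1},{"offset":[0,0,0],"dr":[0,0,0],"hand":-1}], newtons=40)

```text
time: 46.48
position: [0.5409, -0.1896, 0.0255]
tcp_rot: [-0.016, 1.0, -0.001, 0.003]
wrist_force: [-0.3, 0.2, 6.6]
grip_width: 0.0197
gripper_force: 39.2
```

step_arm(increments=[{"offset":[0,0,0.8],"dr":[0,0,0],"hand":-1},{"offset":[0,0,1.8],"dr":[0,0,0],"hand":-1},{"offset":[0,0,2.5],"dr":[0,0,0],"hand":-1},{"offset":[0.1,-1,2.5],"dr":[0,0,0],"hand":-1},{"offset":[0.2,-2,2.5],"dr":[0,0,0],"hand":-1},{"offset":[0.3,-3.06,2.5],"dr":[0,0,0],"hand":-1},{"offset":[0.3,-3.06,2.5],"dr":[0,0,0],"hand":-1},{"offset":[0.3,-3.06,2.5],"dr":[0,0,0],"hand":-1}])

```text
time: 47.48
position: [0.554, -0.3414, 0.1483]
tcp_rot: [-0.016, 1.0, 0.001, 0.001]
wrist_force: [0.9, 1.8, -0.6]
grip_width: 0.0201
gripper_force: 39.6
```

```bash
python3 - <<'E'
from h import *
s=env.get_state();print(s["grip_width"],s["wrist_force"]);goto(554,-343.2,88,181.9)
E
```

```text
0.020072329658538862 [ 0.90560899  1.78401818 -0.57197415]
goto off [-0.   -0.04 -1.21] dr [-0.01  0.01  0.  ] j6 end ~ -0.59
```

step_arm(increments=[{"offset":[0,-0.02,-0.5],"dr":[0,0,0],"hand":-1},{"offset":[0,-0.02,-0.9],"dr":[0,0,0],"hand":-1},{"offset":[0,-0.02,-1.1],"dr":[0,0,0],"hand":-1},{"offset":[0,-0.02,-1.14],"dr":[0,0,0],"hand":-1},{"offset":[0,-0.02,-1.14],"dr":[0,0,0],"hand":-1}])

```text
time: 48.1
position: [0.5549, -0.3426, 0.0924]
tcp_rot: [-0.017, 1.0, -0.0, 0.002]
wrist_force: [-0.3, -0.4, -0.7]
grip_width: 0.0199
gripper_force: 39.6
```

step_arm(increments=[{"offset":[0,0,-0.04],"dr":[0,0,0],"hand":-1},{"offset":[0,0,-0.06],"dr":[0,0,0],"hand":-1},{"offset":[0,0,-0.06],"dr":[0,0,0],"hand":-1}])

```text
time: 48.48
position: [0.5552, -0.3431, 0.0915]
tcp_rot: [-0.017, 1.0, -0.001, 0.003]
wrist_force: [-3.2, 3.1, 9.7]
grip_width: 0.0199
gripper_force: 40.6
```

step_arm(increments=[{"offset":[0,0,0.03],"dr":[0,0,0],"hand":0.2},{"offset":[0,0,0.03],"dr":[0,0,0],"hand":0.2},{"offset":[0,0,0.4],"dr":[0,0,0],"hand":0.2},{"offset":[0,0,1.4],"dr":[0,0,0],"hand":0.2},{"offset":[0,0,2.4],"dr":[0,0,0],"hand":0.2},{"offset":[0,0.6,3.6],"dr":[0,0,0],"hand":0.2},{"offset":[0,1.2,4.8],"dr":[0,0,0],"hand":0.2},{"offset":[0,1.2,5.2],"dr":[0,0,0],"hand":0.2}])

```text
time: 49.48
position: [0.5552, -0.2815, 0.353]
tcp_rot: [-0.017, 1.0, -0.001, 0.004]
wrist_force: [-0.1, -0.7, 0.1]
grip_width: 0.0512
gripper_force: 0.0
```

step_arm(increments=[{"offset":[0,0,0],"dr":[0,0,0],"hand":0.2},{"offset":[0,0,0],"dr":[0,0,0],"hand":0.2},{"offset":[0,0,0],"dr":[0,0,0],"hand":0.2}])

```text
time: 49.85
position: [0.554, -0.2829, 0.3466]
tcp_rot: [-0.016, 1.0, 0.001, 0.0]
wrist_force: [-0.2, -0.2, -0.2]
grip_width: 0.0514
gripper_force: 0.0
```

```bash
python3 - <<'E'
from h import *
c=cam("wrist"); im=shot("wrist","z1"); print(env.get_state()["position"])
print("lids",[wrect(k,c,.081)+list(cv2.boundingRect(k)) for k in blobs(im,(5,100,60),(14,255,215),1500)])
K=[wrect(k,c,.1)+list(cv2.boundingRect(k)) for k in blobs(im,(18,90,120),(30,255,255),60)]
print("knobs",[k for k in K if k[6]-0<40 and k[2]<40])
for P in [(.418,-.293),(.554,-.343),(.669,-.243)]: print(P,"lid",proj("",[*P,.081],c),"knob",proj("",[*P,.1],c))
print("stripe",[wrect(k,c,.032) for k in blobs(im,(20,90,150),(28,255,255),300)])
c=cam("scene"); im=shot("scene","z2"); x=cv2.cvtColor(im,cv2.COLOR_RGB2HSV)
for P in [(.608,.3184),(.6154,.0985)]:
    u,v=map(int,proj("",[*P,.032],c)); print(u,v,x[v,u-12:u+13,0].tolist())
E
```

```text
[ 0.55405118 -0.28292237  0.34682131]
lids [[795.9, -290.4, 167.7, 64.5, -88.3, 193, 286, 103, 35], [659.8, -245.9, 122.9, 107.8, -13.6, 240, 187, 75, 77], [582.9, 4.6, 197.2, 94.3, -88.2, 381, 150, 131, 64], [620.0, -590.2, 223.9, 119.7, -11.1, 0, 120, 82, 137], [556.8, -342.5, 113.3, 112.1, -45.5, 171, 115, 81, 81], [418.8, -293.4, 112.7, 112.4, 1.9, 205, 3, 88, 96]]
knobs [[418.3, -293.9, 22.5, 19.7, 1.9, 240, 39, 17, 21]]
(0.418, -0.293) lid (np.float64(248.96631222014565), np.float64(51.754343588376685)) knob (np.float64(248.75218569297755), np.float64(48.86123049668299))
(0.554, -0.343) lid (np.float64(210.93864430510249), np.float64(155.18282216295393)) knob (np.float64(208.96605863044977), np.float64(157.38455964044255))
(0.669, -0.243) lid (np.float64(277.3264518485442), np.float64(232.3893794896373)) knob (np.float64(278.3735894515844), np.float64(237.77008046922492))
stripe [[769.2, -269.7, 198.3, 81.0, 82.9], [614.1, 99.2, 123.6, 36.9, 1.8], [612.0, -292.0, 943.9, 518.8, -85.6], [428.1, -492.7, 336.0, 126.2, -78.0]]
346 173 [10, 10, 13, 13, 14, 15, 14, 15, 15, 16, 18, 19, 18, 19, 19, 19, 17, 16, 15, 15, 14, 13, 11, 9, 12]
298 196 [10, 12, 12, 13, 10, 14, 15, 15, 15, 15, 18, 19, 19, 19, 19, 18, 17, 16, 15, 15, 15, 12, 11, 9, 11]
```

step_arm(increments=[{"offset":[1,0.4,-0.5],"dr":[0,0,0],"hand":0.2},{"offset":[2.28,0.82,-1.5],"dr":[0,0,0],"hand":0.2},{"offset":[2.28,0.82,-2.5],"dr":[0,0,0],"hand":0.2},{"offset":[2.28,0.82,-3.8],"dr":[0,0,0],"hand":0.2},{"offset":[2.28,0.82,-3.8],"dr":[0,0,0],"hand":0.2},{"offset":[2.28,0.82,-3.8],"dr":[0,0,0],"hand":0.2},{"offset":[2.28,0.82,-3.8],"dr":[0,0,0],"hand":0.2}])

```text
time: 50.82
position: [0.6707, -0.2433, 0.1633]
tcp_rot: [-0.016, 1.0, -0.002, 0.005]
wrist_force: [-0.9, -0.5, -0.1]
grip_width: 0.0511
gripper_force: 0.0
```

```bash
python3 - <<'E'
from h import *
c=cam("wrist"); im=shot("wrist","z3"); print(env.get_state()["position"])
print("lids",[wrect(k,c,.081)+list(cv2.boundingRect(k)) for k in blobs(im,(5,100,60),(14,255,215),4000)])
print("knobs",[k for k in [wrect(k,c,.103)+list(cv2.boundingRect(k)) for k in blobs(im,(18,90,120),(30,255,255),60)] if k[2]<40])
E
```

```text
[ 0.67059611 -0.24323362  0.16312277]
lids [[666.8, -242.6, 112.5, 112.0, 46.4, 186, 114, 141, 137], [600.5, -79.1, 85.1, 53.6, 1.8, 433, 46, 79, 120], [575.4, -338.5, 119.8, 75.8, -88.2, 35, 0, 175, 116]]
knobs [[819.6, -361.7, 28.8, 15.1, -0.2, 105, 346, 18, 27], [664.1, -242.3, 24.3, 20.5, 1.9, 242, 176, 29, 33], [559.2, -338.9, 28.8, 20.8, 59.2, 85, 5, 46, 43]]
```

```bash
python3 -c "
from h import *
print(sign_off())"
```

```text
the job is handed in; nothing more can be done
None
```

I handed the job in at about 51 s of simulated time; hand-in returned no verdict, and the levers and button have no readout. By my measurements, both keys found on the bench are flat in bays 1 and 3, the button was pressed until it bottomed with the pickup in its seat, the pickup is back in its tub, and all three tubs are lidded.

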